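# Tidy the bedside things away with the scoop tray

### The arm

A 7-joint arm with a two-finger parallel gripper is mounted at the origin on the work surface. World frame = base frame: x ahead of the robot, y to its left, z up, the work surface at z = 0. Lengths are in m, angles in rad, forces in N, time in s.
With the tool pointing down it reaches from about 0.425 to 0.875 m from the base axis. Payload 4.7 kg.
Tool frame: the origin (TCP) lies midway between the tips of the shut fingers; the grasp point (between the pads) lies 19 mm behind it (ctrl.grip_point_offset is the distance from the TCP to the grasp point, in m); z points along the fingers, y is the line along which they close (so a half turn about z gives the same grasp; the last joint's range is limited). The gripper opens to 87 mm and grips with 3 to 60 N. Pads are 19 mm wide; open, the fingers measure 117 mm over their backs; the gripper's body (75 mm by 190 mm) begins 51 mm behind the grasp point.
Start: joints at [1.173, 0.321, -0.07, 1.45, 0.023, 1.371, -0.057], TCP at [0.26, -0.596, 0.223] pointing down, gripper open.
Joint ranges: [-2.86, 2.86], [-0.3, 2.09], [-1.38, 1.24], [0.06, 2.45], [-1.56, 4.7], [0.09, 2.05], [-2.69, 2.69]. Speed limits (rad/s): [2.57, 2.57, 3.14, 3.14, 3.14, 3.14, 3.14].

### API

Orientations are given as a rotation vector (axis times angle).
In Python, from bench import ctrl gives the robot as it stands.
- The arm moves only by the tool move_arm, never from a script. Its argument "increments" is text: rows parted by semicolons, each of 7 numbers parted by spaces: the shift along the world's x, y, z in mm, then the turn, a rotation vector about the world's x, y, z in degrees, then the closure in counts, from 0 (fully open) to 255 (shut). A call has exactly 8 rows; each row shifts and turns the commanded pose from where the row before left it; what a row does not reach is not made up. A row lasts 1/12 s, in which the tool goes at most 41.7 mm and 7.16 degrees, less where a joint would pass 70% of its speed; a pose out of reach is approached as far as the arm can. A call with a gripper value outside its range is refused whole. The fingers move at their own pace and stop on an object; "grip_force" is the grip in N (left out, the last holds). Time passes only in rows, so rows that do not move let the fingers close, or fill a call up. It gives the time, the measured TCP pose, the force, the opening and the grip force at its end, in the units of the state.
- ctrl.get_state(): the state, without advancing time (a new reading comes with each control period).
- ctrl.get_image(name): name is "side" or "top"; returns a dict with "frame" (384x512x3 uint8, red, green, blue), "depth" (384x512 float32, m along the optical axis (not along the pixel's ray), 0 where there is no reading), "fx", "fy", "cx", "cy" (pixels), "position" and "orientation" of the camera in the world. Camera axes: x right, y down, z forward; pixel columns grow to the right and rows downward; lengths in m; the calibration is good to about 2 mm. A picture is of the moment at which its call begins.
- ctrl.close_job(): hands the job in; it is judged then, once.
Trained networks look in a picture, given as the dict that the camera call returned (one of the last four; its "shot" number tells which), for a name from the list of things; names that differ only in an ending like _2 or _b are one class to them, and where a whole thing is asked for, a point or a joint stands for the part that bears it (a point fixed in the world has none). Each returns a list of dicts, best first, with "score" (0 to 1); they miss things now and then, are a little off and sometimes report something else, mostly with a low value. They report only what shows in the picture. A call takes as long as a camera call. They do not tell look-alikes from the thing itself.
- ctrl.find_in(target, picture): "centre" ([x, y, z] in m, in world coordinates, good to about 4 mm: the middle of the surface that is visible of it).
- ctrl.silhouettes(target, picture): "region" (384x512 bool, what is visible of it).
The state is a dict: "time": time; "joint_positions": joint angles; "qd": joint speeds; "joint_torque": joint torques, N m; "position": TCP position; "tool_rot": TCP orientation; "ft_force": force on the tool from outside, world axes, zero at the start; "torque": the same for the moment, N m; "grip_width": opening from 0.0 (shut) to 1.0 (fully open); "grip_force": force on a finger pad.
Only numpy, scipy, OpenCV 4.12 (cv2) and the standard library are available. Lean on these libraries where they do the work, as an engineer would, in place of code of your own. Each camera call takes 0.05 s, during which the arm holds its last target. There are 200 camera calls.

### The job

Get the grey bedside box ready by moving the yellow divider board from its stand down into the box's grooves until it sits fully home on the floor. Then load all the small loose things (soap, remote, nail brush, balm jar, trinket box - whichever are there) onto the brass scoop tray, so that all lie on it together, and tip them out over the tray's open edge into the empty half of the box, away from the paperback. Finally put the empty tray back flat on its blue mat, squarely in the middle, and leave the mug, bowl and alarm clock as they are.

Things in the scene. Friction and masses are not known exactly. Their poses are not given: they have to be found in the camera images.
- box: grey open box, fixed, outside 212 (its x) x 256 (its y) x 100 high, walls 6, inner floor at z 5. Origin: centre of underside. Vertical grooves face each other on its inner x walls at y +30, each between dark ribs 90 high standing 14 out of the wall, 12 apart. The half at -y (y -122 to the divider, about 200 x 150; brass knob outside) is empty; the half at +y holds a fixed paperback, red, 25 high.
- slot (a point): point on the inner floor of the box, midway between the two grooves: the centre of the underside of the divider belongs here, with the divider's x along the box's x (either way round). Axes parallel to the box's.
- pour (a point): point on the inner floor at the middle of the empty half of the box (box x 0, y -48). Axes parallel to the box's.
- divider: yellow board, 190 long (its x) x 6 thick (its y) x 105 high, 0.12 kg, with a grip tab 60 long x 6 thick that rises from the middle of its top edge to 145 above its underside. Origin: centre of its underside. Stands upright in the stand at the start.
- divider_grip (a point): middle of the divider's grip tab, 125 above its underside. Axes as the divider's.
- stand: dark wooden stand, fixed, 190 (its x) x 60 (its y) x 45 high, with a slot 10 wide along its x, 35 deep, its floor 10 above the table, in which the divider stands. Origin: centre of its underside.
- tray: brass scoop tray, loose, 0.22 kg, inside 180 (its x) x 160 (its y), floor 4 thick, lips 5 thick to 24 above its underside at both sides and the back (-x); the edge at x +90 is open. Origin: underside, midway, 90 behind the open edge. Its handle (see tray_grip) stands on the back lip. Things on it start to slide at 27 to 35 degrees of tilt.
- tray_grip (a point): grip point in the middle of the tray's dark wooden handle plate, at (-109.6, 0, 65) in the tray's frame, axes as the tray's. The plate is 50 wide (y), 12 thick, 75 long and leans back, away from the open edge, by 0.35 rad: it rises along (-0.343, 0, 0.939), its broad faces look along +-(0.939, 0, 0.343). The grip point is 50 up along it.
- tray_lip (a point): middle of the tray's open edge, on its floor, at (90, 0, 4) in the tray's frame. Axes as the tray's.
- mat: blue fabric mat, fixed, 250 (its x) x 190 (its y) x 3 thick, under the tray. Origin: centre of its underside. At the start the tray's open edge points along the mat's +x.
- soap: boxed soap, white with a green band, 76 x 40 x 30 high (its x, y, z). Origin: centre of its underside. May be absent.
- remote: black remote control with grey and red buttons, 76 x 36 x 28 high (its x, y, z). Origin: centre of its underside. May be absent.
- nailbrush: nail brush: wooden back 74 x 36 x 18 on top of a pale block of bristles (rigid) 66 x 30 x 14, 32 high in all (its x, y, z). Origin: centre of its underside. May be absent.
- balm: balm jar, amber with a black lid, 44 diameter, 32 high (axis z). Origin: centre of its underside. May be absent.
- trinket: small box, red with a blue top and a brass clasp, 62 x 40 x 33 high (its x, y, z). Origin: centre of its underside. May be absent.
- mug: brown mug, loose, 84 diameter, 90 high: to be left alone. Origin: centre of its underside.
- bowl: blue bowl, loose, 110 diameter, 60 high: to be left alone. Origin: centre of its underside.
- alarm: round brass alarm clock with a white face, loose, 44 deep (its x) x 84 wide x 88 high: to be left alone. Origin: centre of its underside.
Mind the look-alikes: they are no part of the job. There is more than one size of the balm; the job needs the smallest.

How it is judged:
On the way, in this order (a step that is already met when the one before it is completed fails the run):
1. the divider sits fully home in the grooves of the box (x of divider in the frame of slot between -0.012 and 0.012 m and y of divider in the frame of slot between -0.008 and 0.008 m and z of divider in the frame of slot between -0.006 and 0.006 m and angle between divider's own z axis and vertical below 0.12 rad and angle between the x axis of divider and the x axis of box, either way round below 0.1 rad), for 0.2 s.
2. all the small things that are there lie on the tray together (x of soap in the frame of tray between -0.092 and 0.092 m and y of soap in the frame of tray between -0.082 and 0.082 m and z of soap in the frame of tray between -0.005 and 0.05 m and x of remote in the frame of tray between -0.092 and 0.092 m and y of remote in the frame of tray between -0.082 and 0.082 m and z of remote in the frame of tray between -0.005 and 0.05 m and x of nailbrush in the frame of tray between -0.092 and 0.092 m and y of nailbrush in the frame of tray between -0.082 and 0.082 m and z of nailbrush in the frame of tray between -0.005 and 0.05 m and x of balm in the frame of tray between -0.092 and 0.092 m and y of balm in the frame of tray between -0.082 and 0.082 m and z of balm in the frame of tray between -0.005 and 0.05 m and x of trinket in the frame of tray between -0.092 and 0.092 m and y of trinket in the frame of tray between -0.082 and 0.082 m and z of trinket in the frame of tray between -0.005 and 0.05 m), for 0.2 s.
3. the tray is tilted (past 0.25 rad) with its open edge over the empty half of the box and at least one thing still on it (x of tray_lip in the frame of box between -0.11 and 0.11 m and y of tray_lip in the frame of box between -0.135 and 0.06 m and z of tray_lip in the frame of box between 0.03 and 0.3 m and angle between tray's own z axis and vertical above 0.25 rad and ((x of soap in the frame of tray between -0.092 and 0.092 m and y of soap in the frame of tray between -0.082 and 0.082 m and z of soap in the frame of tray between -0.005 and 0.05 m) or (x of remote in the frame of tray between -0.092 and 0.092 m and y of remote in the frame of tray between -0.082 and 0.082 m and z of remote in the frame of tray between -0.005 and 0.05 m) or (x of nailbrush in the frame of tray between -0.092 and 0.092 m and y of nailbrush in the frame of tray between -0.082 and 0.082 m and z of nailbrush in the frame of tray between -0.005 and 0.05 m) or (x of balm in the frame of tray between -0.092 and 0.092 m and y of balm in the frame of tray between -0.082 and 0.082 m and z of balm in the frame of tray between -0.005 and 0.05 m) or (x of trinket in the frame of tray between -0.092 and 0.092 m and y of trinket in the frame of tray between -0.082 and 0.082 m and z of trinket in the frame of tray between -0.005 and 0.05 m))).
At the end, for the whole second after the job is handed in: every small thing there lies at rest in the empty half of the box, its underside centre at most 10 mm above the rim; the divider stands upright in both grooves within 6 mm of fully down; the tray lies flat on the mat within 40 mm of its centre and 0.3 rad of square (all of step 1 and x of soap in the frame of box between -0.103 and 0.103 m and y of soap in the frame of box between -0.126 and 0.036 m and z of soap in the frame of box between 0 and 0.11 m and linear speed of each of soap, remote, nailbrush, balm, trinket below 0.05 m/s and x of remote in the frame of box between -0.103 and 0.103 m and y of remote in the frame of box between -0.126 and 0.036 m and z of remote in the frame of box between 0 and 0.11 m and x of nailbrush in the frame of box between -0.103 and 0.103 m and y of nailbrush in the frame of box between -0.126 and 0.036 m and z of nailbrush in the frame of box between 0 and 0.11 m and x of balm in the frame of box between -0.103 and 0.103 m and y of balm in the frame of box between -0.126 and 0.036 m and z of balm in the frame of box between 0 and 0.11 m and x of trinket in the frame of box between -0.103 and 0.103 m and y of trinket in the frame of box between -0.126 and 0.036 m and z of trinket in the frame of box between 0 and 0.11 m and horizontal distance between tray and mat below 0.04 m and height (world z) of tray below 0.012 m and angle between tray's own z axis and vertical below 0.08 rad and angle between the x axis of tray and the x axis of mat, either way round below 0.3 rad and linear speed of tray below 0.03 m/s); the robot touches nothing.
It fails at once if the mug is moved by more than 30 mm (distance of mug from where it was at the start of the episode above 0.03 m).
It fails at once if the bowl is moved by more than 30 mm (distance of bowl from where it was at the start of the episode above 0.03 m).
It fails at once if the alarm clock is moved by more than 30 mm (distance of alarm from where it was at the start of the episode above 0.03 m).
Of soap, remote, nailbrush, balm, trinket only 3 to 4 are there at a start; the rules pass over those that are not, and their reading is None.
At some moment in a run one of soap, remote, nailbrush, balm, trinket may be knocked a few centimetres aside while the robot is not near it.
It also fails if it takes over 210 s, if anything falls off the work surface, if the arm or the gripper's body presses on something with over 40 N, if the wrist force passes 120 N, or if a joint passes its speed limit or range.

## Working session

There is one attempt and no reset: what is moved stays moved. The work goes in short steps, Python scripts to look and compute and a tool call to move; the robot and the scene stay as the last step left them, time stands still between calls to the robot, and variables do not carry over. Pictures are saved under pics/ and viewed, at most 14 in all, crops included, and the job is handed in when it is done.

Besides the shell and the picture viewer there is one more tool, called after "Call:" in YAML: its name, and indented under it one key for each argument. move_arm: Moves the arm, as the interface text tells. Its arguments: {"type":"object","properties":{"increments":{"type":"string"},"grip_force":{"type":"number"}},"required":["increments"]}

```bash
mkdir -p pics; ls
cat > h.py <<'E'
import numpy as np, cv2
from scipy.spatial.transform import Rotation as R
from bench import ctrl
def cam(n):
    p=ctrl.get_image(n); return p
def rot(p):
    o=np.array(p["orientation"],float)
    return R.from_rotvec(o).as_matrix() if o.shape==(3,) else (o if o.shape==(3,3) else R.from_quat(o).as_matrix())
def cloud(p):
    d=p["depth"]; v,u=np.mgrid[:384,:512]
    c=np.stack([(u-p["cx"])/p["fx"]*d,(v-p["cy"])/p["fy"]*d,d],-1)
    return c@rot(p).T+np.array(p["position"])
def save(p,f,box=None,s=1.5):
    im=cv2.cvtColor(p["frame"],cv2.COLOR_RGB2BGR)
    if box: im=im[box[1]:box[3],box[0]:box[2]]
    cv2.imwrite(f,cv2.resize(im,None,fx=s,fy=s,interpolation=cv2.INTER_CUBIC))
E
python3 - <<'E'
from h import *
print(ctrl.get_state())
for n in("top","side"):
    p=cam(n); print(n,p["position"],p["orientation"],p["fx"],p["cx"],p["cy"]); save(p,f"pics/{n}0.png"); np.savez(f"{n}0.npz",c=cloud(p),f=p["frame"])
    if 1:
        for t in "box divider stand tray mat soap remote nailbrush balm trinket mug bowl alarm".split():
            for o in ctrl.find_in(t,p)[:4]: print(t,np.round(o["centre"],3),round(o["score"],2))
E
```

```text
pics
{'time': 0.0, 'joint_positions': array([ 1.1730861 ,  0.32180501, -0.07010471,  1.45168401,  0.02258663,
        1.37081625, -0.0569148 ]), 'qd': array([ 0.00020139,  0.00013625, -0.00105519, -0.00138181,  0.00067851,
        0.00140188,  0.0002911 ]), 'joint_torque': array([-8.47177180e-04, -4.91298580e+01, -4.04331805e-01, -3.12527490e+01,
       -6.37756381e-02,  4.37952520e-02,  1.59146066e-04]), 'position': array([ 0.25991753, -0.59515298,  0.22146884]), 'tool_rot': array([-3.07339319e+00, -6.41976726e-01,  7.41896678e-04]), 'ft_force': array([ 0.29736071, -0.80161048, -0.22581144]), 'torque': array([ 0.03670738,  0.044751  , -0.00644736]), 'grip_force': 0.0, 'grip_width': 0.9998620620687884}
top [0.35449673 0.00347463 1.25019935] [-2.155479    2.10914709 -0.20209402] 470.65239457126995 258.92304612419304 190.7232497612053
box [0.554 0.378 0.015] 0.84
box [ 0.552 -0.353  0.032] 0.57
stand [0.624 0.049 0.044] 0.73
tray [ 0.45  -0.01   0.009] 0.74
mat [0.461 0.086 0.003] 0.92
soap [0.46  0.088 0.001] 0.24
nailbrush [ 0.552 -0.353  0.034] 0.9
balm [ 0.407 -0.35   0.045] 0.9
ba
[... 215 characters left out ...]
70872592 0.62409594] [-0.66473483  2.45186803 -1.35319149] 348.0197732315356 252.80487842271413 193.23229306730278
box [0.557 0.379 0.037] 0.57
box [ 0.45  -0.018  0.007] 0.39
divider [0.644 0.061 0.086] 0.94
stand [0.626 0.07  0.021] 0.96
tray [ 0.452 -0.016  0.005] 0.96
tray [0.742 0.17  0.057] 0.39
mat [ 0.441  0.105 -0.   ] 0.67
remote [0.557 0.374 0.042] 0.69
remote [ 0.558 -0.228  0.02 ] 0.64
nailbrush [ 0.543 -0.346  0.03 ] 0.51
balm [ 0.408 -0.334  0.037] 0.78
balm [ 0.346 -0.261  0.032] 0.68
balm [ 0.447 -0.254  0.024] 0.49
trinket [ 0.65  -0.144  0.03 ] 0.76
mug [0.757 0.005 0.068] 0.78
bowl [ 0.709 -0.336  0.04 ] 0.85
bowl [ 0.557 -0.227  0.023] 0.49
alarm [0.741 0.17  0.054] 0.62
```

View pics/top0.png

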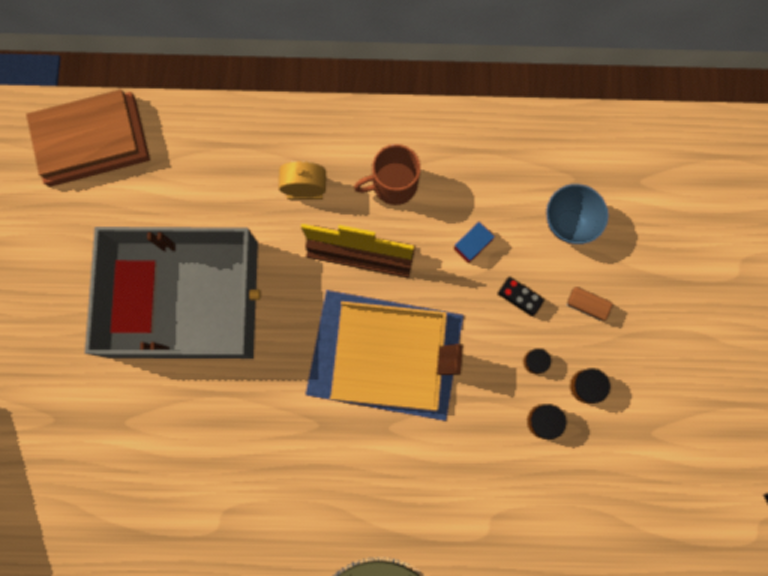

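View pics/side0.png

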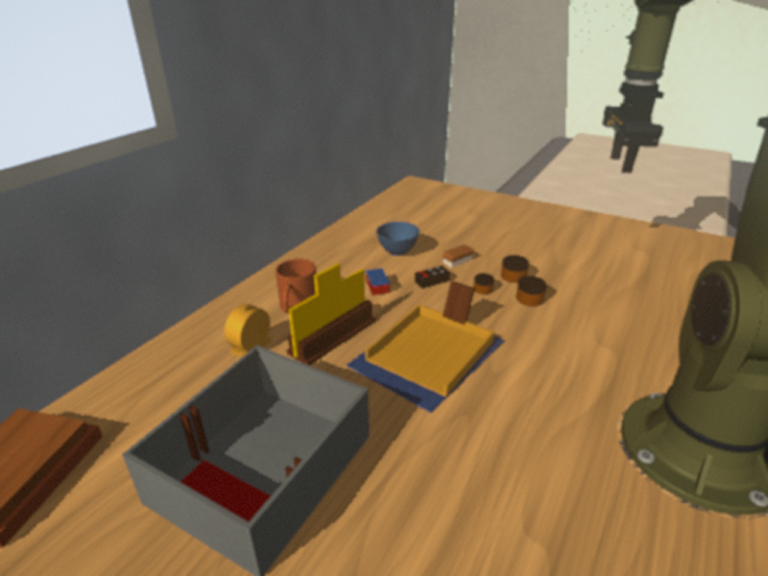

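The top picture (768×576 view) shows the box at (175,292), the divider in its stand at (357,250), the tray on the mat at (395,355) with its handle at (450,360), the trinket at (474,242), the remote at (520,296) and the nail brush at (590,303). There are three balm jars: (537,361) is the smallest, with (590,385) and (547,421) larger. There is no soap. The side view agrees.

What could be confused: the divider against the tray and alarm clock, which are also yellow, at (302,180); and balm (537,361) against the larger jars (590,385) and (547,421). I'll take the 44 mm jar.

```bash
cat >> h.py <<'E'
def rect(P,lab=""):
    """min-area rect of xy points (trimmed) -> centre, size, yaw of long side"""
    (c,s,a)=cv2.minAreaRect((P[:,:2]*1000).astype(np.float32))
    if s[0]<s[1]: s=(s[1],s[0]); a+=90
    a=(a+90)%180-90
    print(lab,len(P),"c",np.round(c,1),"size",np.round(s,1),"yaw",round(a,1),"z",np.round(np.percentile(P[:,2],[5,50,95])*1000,1))
    return np.array(c),s,a
def near(c,xy,r,z0,z1):
    return (np.hypot(c[...,0]-xy[0],c[...,1]-xy[1])<r)&(c[...,2]>z0)&(c[...,2]<z1)
E
python3 - <<'E'
from h import *
t=np.load("top0.npz"); s=np.load("side0.npz"); c,f=t["c"],t["f"].astype(int); cs,fs=s["c"],s["f"].astype(int)
rect(c[near(c,(.555,.375),.25,.094,.11)],"rim")
rect(cs[near(cs,(.555,.375),.25,.094,.11)],"rim side")
for n,xy,r in (("trinket",(.657,-.152),.06),("remote",(.558,-.228),.05),("brush",(.552,-.353),.06),("balm",(.443,-.263),.04),("balmB",(.407,-.35),.05),("balmC",(.346,-.28),.05)):
    m=near(c,xy,r,.015,.08); zt=np.percentile(c[m][:,2],90); rect(c[m&(c[...,2]>zt-.006)],n)
for C,F,n in((c,f,"top"),(cs,fs,"side")):
    yel=(F[...,0]>1.8*F[...,2])&(F[...,0]>90)&(F[...,1]>.7*F[...,0])
    m=yel&near(C,(.64,.06),.14,.055,.17)
    P=C[m]; rect(P,"div "+n)
    mt=m&(C[...,2]>.125); rect(C[mt],"tab "+n)
    q=P[:,:2]-P[:,:2].mean(0); print("pca yaw",np.degrees(np.arctan2(*np.linalg.svd(q,full_matrices=False)[2][0][::-1])))
    F2=F.copy(); blue=(F[...,2]>1.3*F[...,0])&near(C,(.45,.02),.2,-.01,.01); rect(C[blue],"mat "+n)
    m=near(C,(.45,.0),.16,.012,.032)&(C[...,1]>-.09); rect(C[m],"lips "+n)
    m=near(C,(.45,-.09),.08,.04,.1); rect(C[m],"handle "+n)
    P=C[m]; q=P-P.mean(0); print("normal",np.linalg.svd(q,full_matrices=False)[2][2],P.mean(0))
    m=near(C,(.625,.06),.12,.04,.05)&~yel; rect(C[m],"stand "+n)
E
```

```text
rim 1155 c [550.4 359.8] size [258.8 212.5] yaw -88.8 z [ 95.4 100.2 104.1]
rim side 1507 c [548.1 359.8] size [258.7 214.7] yaw -88.9 z [94.7 97.7 99.6]
trinket 305 c [ 661.1 -155.6] size [61.4 39.7] yaw -43.9 z [31.6 34.  37.7]
remote 333 c [ 565.5 -239.4] size [75.5 36.6] yaw 57.4 z [26.5 29.  32.7]
brush 337 c [ 553.9 -359.4] size [72.5 35.7] yaw 65.5 z [30.  32.8 36. ]
balm 195 c [ 451. -266.] size [41.8 41.4] yaw -1.5 z [30.7 33.5 37.1]
balmB 380 c [ 410.2 -357. ] size [58.2 57.2] yaw -5.3 z [42.2 45.  48.8]
balmC 405 c [ 348.5 -279.2] size [57.2 56.2] yaw -0.8 z [41.7 44.5 48.2]
div top 477 c [662.5  72. ] size [224.3 102.1] yaw 48.6 z [ 68.7 113.9 156.7]
tab top 127 c [643.5  49. ] size [60.   8.5] yaw 80.5 z [132.4 153.  158.9]
pca yaw 64.06276779721831
mat top 1352 c [458.   -2.6] size [245.8 185.2] yaw 80.9 z [-0.3  3.6  7.4]
lips top 472 c [490.4  -2.9] size [237.6 190.4] yaw -4.7 z [12.2 24.4 30.4]
handle top 286 c [ 447.1 -112.1] size [50.3 31.4] yaw -3.8 z [43.  77.8 95.4]
normal [-0.06420308 -0.90572203 -0.41898159] [ 0.44643295 -0.11184672  0.07416079]
stand top 494 c [631.2  47.9] size [190.1  31.5] yaw 83.8 z [41.4 45.4 49.4]
div side 1272 c [694.   55.2] size [219.4 115.2] yaw 80.5 z [ 58.6  91.2 145.7]
tab side 179 c [640.8  50.3] size [62.1 10.1] yaw 78.8 z [127.1 141.4 152.9]
pca yaw 69.15829847893868
mat side 594 c [456.7   3.4] size [240.  183.1] yaw 81.2 z [-0.8  0.8  2.4]
lips side 451 c [488.6  -6.9] size [241.6 184.3] yaw -4.8 z [13.  22.1 26.2]
handle side 312 c [ 444.6 -110.2] size [51.2 30.9] yaw -4.4 z [42.9 66.8 89.3]
normal [-0.04134624 -0.93152807 -0.36131142] [ 0.44311503 -0.10763131  0.06650972]
stand side 239 c [679.3  41.1] size [191.3 122.8] yaw 79.8 z [40.5 42.4 44.6]
```

Run:
```python
from h import *
im=cv2.cvtColor(np.load("top0.npz")["f"],cv2.COLOR_RGB2BGR)
cv2.imwrite("pics/crop0.png",cv2.resize(im[140:300,180:420],None,fx=3.3,fy=3.3,interpolation=cv2.INTER_CUBIC))
```

```text
(no output)
```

View pics/crop0.png

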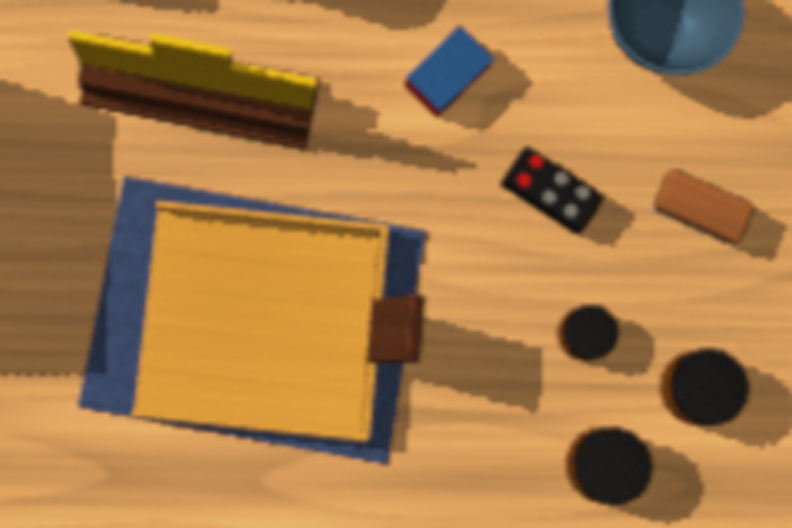

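The crop confirms the choices: the small jar is at crop (590,332), about 43 mm across, and its neighbours are about 57 mm. The divider tab is at crop (190,50). I'll move above the divider.

Call:
move_arm:
  increments: "16 26.8 4 0 0 2.37 0;16 26.8 4 0 0 2.37 0;16 26.8 4 0 0 2.37 0;16 26.8 4 0 0 2.37 0;16 26.8 4 0 0 2.37 0;16 26.8 4 0 0 2.37 0;16 26.8 4 0 0 2.37 0;16 26.8 4 0 0 2.37 0"
  grip_force: 40

```text
time: 2.07
position: [0.3887, -0.3799, 0.255]
tool_rot: [2.926, 1.143, 0.0]
ft_force: [0.6, -0.2, 0.2]
grip_width: 1.001
grip_force: 0.0
```

Call:
move_arm:
  increments: "16 26.8 0 0 0 2.37 0;16 26.8 0 0 0 2.37 0;16 26.8 0 0 0 2.37 0;16 26.8 0 0 0 2.37 0;16 26.8 0 0 0 2.37 0;16 26.8 0 0 0 2.37 0;16 26.8 0 0 0 2.37 0;16 26.8 0 0 0 2.37 0"

```text
time: 2.73
position: [0.5167, -0.1656, 0.2549]
tool_rot: [2.697, 1.609, 0.0]
ft_force: [0.6, -0.4, 0.6]
grip_width: 1.002
grip_force: 0.0
```

Call:
move_arm:
  increments: "16 26.8 0 0 0 2.37 0;16 26.8 0 0 0 2.37 0;16 26.8 0 0 0 2.37 0;16 26.8 0 0 0 2.37 0;16 26.8 0 0 0 2.37 0;16 26.8 0 0 0 2.37 0;16 26.8 0 0 0 2.37 0;16 26.8 0 0 0 2.37 0"

```text
time: 3.4
position: [0.6448, 0.0486, 0.2547]
tool_rot: [2.396, 2.031, 0.0]
ft_force: [0.9, -0.1, -0.1]
grip_width: 0.996
grip_force: 0.0
```

```bash
cat >> h.py <<'E'
def st():
    s=ctrl.get_state(); M=R.from_rotvec(s["tool_rot"]).as_matrix()
    yaw=np.degrees(np.arctan2(M[1,1],M[0,1])); 
    print("t",round(s["time"],2),"pos",np.round(s["position"]*1000,1),"closeyaw",round(yaw,2),"z",np.round(M[:,2],3),"F",np.round(s["ft_force"],1),"T",np.round(s["torque"],2),"w",round(s["grip_width"]*87,1),"gf",round(s["grip_force"],1),"q",np.round(s["joint_positions"],2))
    return s,M
E
python3 - <<'E'
from h import *
st()
t=np.load("top0.npz"); c,f=t["c"],t["f"].astype(int)
s=np.load("side0.npz"); cs,fs=s["c"],s["f"].astype(int)
# ribs
for C,F,n in((c,f,"top"),(cs,fs,"side")):
  for x in (.465,.635):
    m=near(C,(x,.385),.05,.075,.097)&(F[...,0]>1.35*F[...,1])&(F[...,0]<150)
    if m.sum()>3: rect(C[m],f"ribs {n}"); print(np.round(C[m][:,1].min(),3),np.round(C[m][:,1].max(),3))
# wall lines from rim in top view
P=c[near(c,(.55,.36),.25,.094,.11)][:,:2]*1000
a=np.radians(1.2); Rm=np.array([[np.cos(a),np.sin(a)],[-np.sin(a),np.cos(a)]])
Q=(P-[550,360])@Rm.T
for k,(lo,hi) in {"x-":(-112,-94),"x+":(94,112)}.items():
    q=Q[(Q[:,0]>lo)&(Q[:,0]<hi)&(abs(Q[:,1])<110)]; print(k,np.polyfit(q[:,1],q[:,0],1),len(q))
for k,(lo,hi) in {"y-":(-134,-114),"y+":(114,134)}.items():
    q=Q[(Q[:,1]>lo)&(Q[:,1]<hi)&(abs(Q[:,0])<90)]; print(k,np.polyfit(q[:,0],q[:,1],1),len(q))
E
```

```text
t 3.4 pos [644.8  48.6 254.7] closeyaw -9.44 z [ 0. -0. -1.] F [ 0.9 -0.1 -0.1] T [-0.01 -0.15  0.01] w 86.6 gf 0.0 q [ 0.37  0.37 -0.65  1.39  0.22  1.45 -0.43]
ribs top 36 c [456.9 386.7] size [21.5 10.2] yaw -87.9 z [77.8 93.2 96.1]
0.376 0.397
ribs top 41 c [641.1 390.4] size [22.9 12.7] yaw 89.0 z [75.8 89.9 96.3]
0.379 0.402
ribs side 38 c [455.9 389.5] size [23.2  8.9] yaw -87.7 z [84.1 91.8 94.7]
0.378 0.401
ribs side 96 c [640.2 388.2] size [30.  17.7] yaw 89.8 z [76.6 86.8 93.6]
0.373 0.403
x- [ 3.72351618e-03 -1.02908617e+02] 263
x+ [3.50978079e-03 1.02324601e+02] 272
y- [-2.90891965e-03 -1.26262830e+02] 208
y+ [-5.07528568e-03  1.23370899e+02] 252
```

Call:
move_arm:
  increments: "0 0 -19.5 0 0 0 0;0 0 -19.5 0 0 0 0;0 0 -19.5 0 0 0 0;0 0 -19.5 0 0 0 0;0 0 -19.5 0 0 0 0;0 0 -19.5 0 0 0 0;0 0 -19 0 0 0 0;0 0 0 0 0 0 0"

```text
time: 4.07
position: [0.6414, 0.0467, 0.1142]
tool_rot: [-2.395, -2.026, 0.009]
ft_force: [-2.2, -0.6, -0.7]
grip_width: 0.999
grip_force: 0.0
```

Call:
move_arm:
  increments: "0 0 0 0 0 0 255;0 0 0 0 0 0 255;0 0 0 0 0 0 255;0 0 0 0 0 0 255;0 0 0 0 0 0 255;0 0 0 0 0 0 255;0 0 0 0 0 0 255;0 0 0 0 0 0 255"

```text
time: 4.73
position: [0.6442, 0.0475, 0.1188]
tool_rot: [2.398, 2.029, 0.0]
ft_force: [-0.9, -0.6, -0.2]
grip_width: 0.478
grip_force: 0.0
```

Run:
```python
from h import *
st()
p=cam("side"); save(p,"pics/side1.png",(150,100,330,300),3)
```

```text
t 4.73 pos [644.2  47.5 118.8] closeyaw -9.53 z [ 0. -0. -1.] F [-0.9 -0.6 -0.2] T [ 0.01 -0.14  0.07] w 41.6 gf 0.0 q [ 0.36  0.45 -0.62  1.57  0.27  1.21 -0.47]
```

View pics/side1.png

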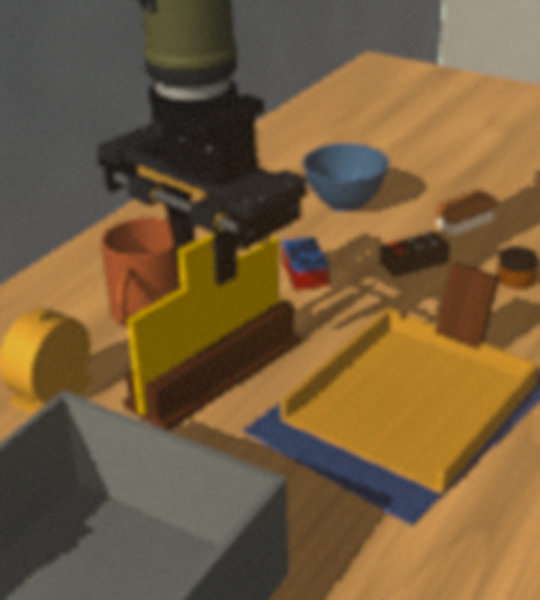

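The crop shows the open fingers straddling the yellow tab at about (226,250), with the divider still in its stand. I'll finish closing and lift.

Call:
move_arm:
  increments: "0 0 0 0 0 0 255;0 0 0 0 0 0 255;0 0 0 0 0 0 255;0 0 0 0 0 0 255;0 0 0 0 0 0 255;0 0 0 0 0 0 255;0 0 0 0 0 0 255;0 0 0 0 0 0 255"

```text
time: 5.45
position: [0.6437, 0.0476, 0.1185]
tool_rot: [-2.398, -2.029, 0.001]
ft_force: [-1.5, -0.2, 2.0]
grip_width: 0.066
grip_force: 39.9
```

Call:
move_arm:
  increments: "0 0 4 0 0 0 255;0 0 4 0 0 0 255;0 0 10 0 0 0 255;0 0 20 0 0 0 255;0 0 30 0 0 0 255;0 0 30 0 0 0 255;0 0 30 0 0 0 255;0 0 20 0 0 0 255"

```text
time: 6.12
position: [0.6456, 0.0478, 0.2714]
tool_rot: [2.395, 2.027, 0.007]
ft_force: [0.2, 0.1, -1.7]
grip_width: 0.066
grip_force: 40.0
```

Run:
```python
from h import *
st()
p=cam("top"); C,F=cloud(p),p["frame"].astype(int)
yel=(F[...,0]>1.8*F[...,2])&(F[...,0]>70)&(F[...,1]>.7*F[...,0])&near(C,(.645,.048),.16,.15,.32)
print(C[yel][:,2].max(), np.percentile(C[yel][:,2],[5,50,95])); rect(C[yel],"div")
for z0,z1 in((.23,.275),(.275,.31)):
    m=yel&(C[...,2]>z0)&(C[...,2]<z1); 
    if m.sum()>5: rect(C[m],f"{z0}")
```

```text
t 6.12 pos [645.6  47.8 271.4] closeyaw -9.5 z [ 0.006  0.    -1.   ] F [ 0.2  0.1 -1.7] T [ 0.05 -0.16 -0.  ] w 5.7 gf 40.0 q [ 0.37  0.36 -0.65  1.37  0.22  1.48 -0.43]
0.2722441392860222 [0.17243838 0.23047364 0.26922822]
div 256 c [659.5 122. ] size [42.   7.5] yaw 80.5 z [172.4 230.5 269.2]
0.23 130 c [659.7 122.2] size [41.5  7.4] yaw 79.7 z [232.1 257.9 269.6]
```

Call:
move_arm:
  increments: "-6 21.3 0 0 0 6.29 255;-6 21.3 0 0 0 6.29 255;-6 21.3 0 0 0 6.29 255;-6 21.3 0 0 0 6.29 255;-6 21.3 0 0 0 6.29 255;-6 21.3 0 0 0 6.29 255;-6 21.3 0 0 0 6.29 255;-6 21.3 0 0 0 6.29 255"

```text
time: 6.83
position: [0.5963, 0.2189, 0.2674]
tool_rot: [1.299, 2.858, 0.002]
ft_force: [0.4, 1.1, -1.5]
grip_width: 0.067
grip_force: 39.9
```

Call:
move_arm:
  increments: "-6 21.3 0 0 0 6.29 255;-6 21.3 0 0 0 6.29 255;-6 21.3 0 0 0 6.29 255;-6 21.3 0 0 0 6.29 255;-6 21.3 0 0 0 6.29 255;-6 21.3 0 0 0 6.29 255;-6 21.3 0 0 0 6.29 255;-6 21.3 0 0 0 6.29 255"

```text
time: 7.5
position: [0.5485, 0.3893, 0.2673]
tool_rot: [-0.038, 3.14, 0.001]
ft_force: [0.5, 0.1, -1.9]
grip_width: 0.065
grip_force: 39.9
```

Call:
move_arm:
  increments: "0 0 -10 0 0 0 255;0 0 -10 0 0 0 255;0 0 -10 0 0 0 255;0 0 0 0 0 0 255;0 0 0 0 0 0 255;0 0 0 0 0 0 255;0 0 0 0 0 0 255;0 0 0 0 0 0 255"

```text
time: 8.17
position: [0.5486, 0.3881, 0.2373]
tool_rot: [-0.029, 3.14, 0.001]
ft_force: [-0.6, -0.2, -2.1]
grip_width: 0.066
grip_force: 39.9
```

Run:
```python
from h import *
st()
for n in("top","side"):
    p=cam(n); C,F=cloud(p),p["frame"].astype(int)
    if n=="side": save(p,"pics/side2.png",(80,130,300,384),2.3)
    yel=(F[...,0]>1.8*F[...,2])&(F[...,0]>60)&(F[...,1]>.7*F[...,0])&near(C,(.55,.388),.16,.12,.29)
    if yel.sum()>5: rect(C[yel],n)
    for z0,z1 in((.10,.15),(.15,.20),(.2,.245),(.245,.29)):
        m=yel&(C[...,2]>z0)&(C[...,2]<z1)
        if m.sum()>5: rect(C[m],f"{n} {z0}")
```

```text
t 8.17 pos [548.6 388.1 237.3] closeyaw 91.07 z [ 0.001  0.001 -1.   ] F [-0.6 -0.2 -2.1] T [ 0.11 -0.13  0.02] w 5.8 gf 39.9 q [ 0.03  0.55 -1.01  1.34  0.46  1.49  0.64]
top 174 c [627.3 388.2] size [33.   7.9] yaw -2.5 z [166.4 213.3 235.4]
top 0.15 58 c [630.6 385.4] size [26.2  4.2] yaw 2.0 z [160.7 182.6 197.1]
top 0.2 115 c [627.2 388.3] size [33.1  7.5] yaw 0.5 z [203.  225.3 235.6]
side 3418 c [546.9 389.2] size [190.9  31.8] yaw 8.5 z [133.2 189.2 255.6]
side 0.1 612 c [546.9 391.2] size [192.2   8.1] yaw 2.7 z [128.  138.5 149.1]
side 0.15 1412 c [547.  388.9] size [191.9   7.8] yaw 1.1 z [152.8 175.8 197.4]
side 0.2 1148 c [542.1 392.8] size [182.7  16.7] yaw 1.1 z [201.8 219.5 238.4]
side 0.245 246 c [546.5 389.2] size [58.8 26.1] yaw 21.2 z [246.6 263.  276.6]
```

View pics/side2.png

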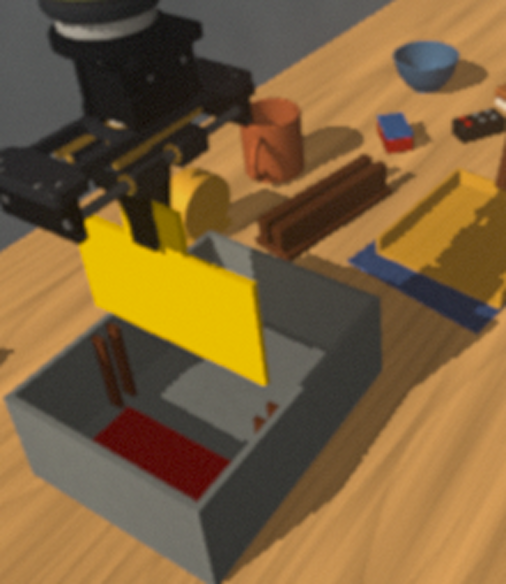

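The divider hangs square above the grooves: its lower edge runs from (95,305) to (265,380), and the ribs are at (115,365) and (265,415). I'll lower it in stages.

Call:
move_arm:
  increments: "1 0 -8 0 0 0 255;1 0.2 -8 0 0 0 255;0 0.2 -6 0 0 0 255;0 0 -6 0 0 0 255;0 0 -5 0 0 0 255;0 0 -5 0 0 0 255;0 0 -4 0 0 0 255;0 0 0 0 0 0 255"

```text
time: 8.93
position: [0.5498, 0.3883, 0.1935]
tool_rot: [0.031, -3.14, 0.001]
ft_force: [-0.2, -0.4, -2.2]
grip_width: 0.064
grip_force: 39.9
```

Its bottom edge is at about 85 mm, below the rib tops, and no force shows. I'll continue.

Call:
move_arm:
  increments: "0 0 -8 0 0 0 255;0 0 -8 0 0 0 255;0 0 -8 0 0 0 255;0 0 -8 0 0 0 255;0 0 -8 0 0 0 255;0 0 -8 0 0 0 255;0 0 -8 0 0 0 255;0 0 -4 0 0 0 255"

```text
time: 9.6
position: [0.5498, 0.3882, 0.133]
tool_rot: [0.031, -3.14, 0.001]
ft_force: [-0.6, -1.1, -1.5]
grip_width: 0.063
grip_force: 39.9
```

Call:
move_arm:
  increments: "0 0 -4 0 0 0 255;0 0 -4 0 0 0 255;0 0 -4 0 0 0 255;0 0 -3 0 0 0 255;0 0 -3 0 0 0 255;0 0 -2 0 0 0 255;0 0 0 0 0 0 255;0 0 0 0 0 0 255"

```text
time: 10.27
position: [0.5502, 0.3888, 0.1147]
tool_rot: [-0.031, 3.141, 0.0]
ft_force: [0.1, 0.6, -1.5]
grip_width: 0.065
grip_force: 39.9
```

Call:
move_arm:
  increments: "0 0 -1 0 0 0 255;0 0 -1 0 0 0 255;0 0 0 0 0 0 255;0 0 0 0 0 0 0;0 0 0 0 0 0 0;0 0 0 0 0 0 0;0 0 0 0 0 0 0;0 0 0 0 0 0 0"

```text
time: 10.93
position: [0.5501, 0.3886, 0.1123]
tool_rot: [0.03, -3.141, 0.0]
ft_force: [-1.0, -0.3, 0.0]
grip_width: 0.358
grip_force: 0.0
```

Call:
move_arm:
  increments: "0 0 0 0 0 0 0;0 0 0 0 0 0 0;0 0 0 0 0 0 0;0 0 10 0 0 0 0;0 0 25 0 0 0 0;0 0 30 0 0 0 0;0 0 30 0 0 0 0;0 0 30 0 0 0 0"

```text
time: 11.6
position: [0.5499, 0.3887, 0.2398]
tool_rot: [-0.031, 3.141, 0.001]
ft_force: [0.6, 0.7, 0.8]
grip_width: 0.955
grip_force: 0.0
```

Run:
```python
from h import *
st()
for n in("top","side"):
    p=cam(n); C,F=cloud(p),p["frame"].astype(int)
    if n=="side": save(p,"pics/side3.png",(50,100,400,384),2)
    yel=(F[...,0]>1.8*F[...,2])&(F[...,0]>60)&(F[...,1]>.7*F[...,0])&near(C,(.55,.388),.16,.02,.29)
    if yel.sum()>5: rect(C[yel],n); print(C[yel][:,2].max())
```

```text
t 11.6 pos [549.9 388.7 239.8] closeyaw 91.13 z [ 0.  0. -1.] F [0.6 0.7 0.8] T [ 0.1  -0.15 -0.02] w 83.0 gf 0.0 q [ 0.02  0.55 -1.01  1.33  0.46  1.5   0.64]
top 94 c [565.7 385.9] size [280.7 159.4] yaw -68.0 z [ 21.8  37.1 101.9]
0.10473466543895604
side 2502 c [550.7 379.9] size [217.4 208. ] yaw -89.1 z [ 28.7  86.7 149.5]
0.28761816621285236
```

View pics/side3.png

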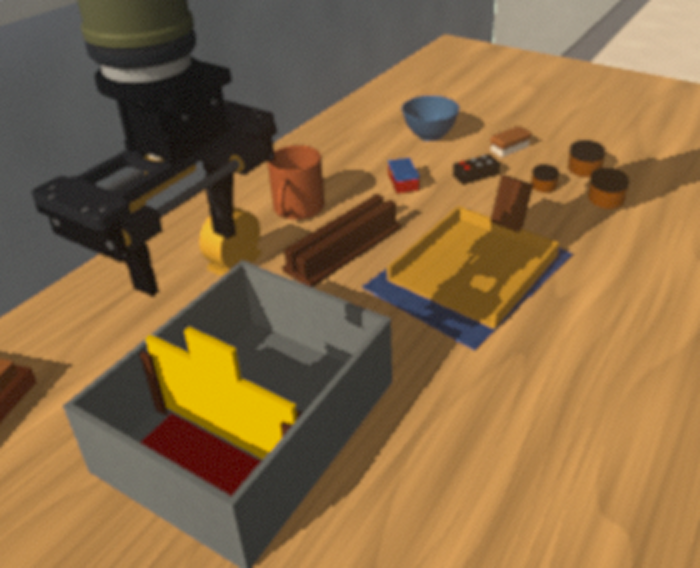

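The divider is fully seated; its top edge from (150,345) to (295,405) sits just above the rim. Next I'll re-measure the tray and the small things.

```bash
cat >> h.py <<'E'
def tray_pose(C,g=(453.3,-5.2,85.5)):
    """refine tray pose from lip points (z 15..33 mm)"""
    g=np.array(g,float)
    for _ in range(4):
        a=np.radians(g[2]); ux=np.array([np.cos(a),np.sin(a)]); uy=np.array([-ux[1],ux[0]])
        P=C.reshape(-1,3)*1000; P=P[(P[:,2]>15)&(P[:,2]<33)&(np.hypot(P[:,0]-g[0],P[:,1]-g[1])<160)]
        X=(P[:,:2]-g[:2])@ux; Y=(P[:,:2]-g[:2])@uy
        r=[];n=[]
        for sgn in(1,-1):
            m=(abs(Y*sgn-82.5)<9)&(abs(X)<85)
            if m.sum()>20: k=np.polyfit(X[m],Y[m],1); r.append((sgn,k,m.sum()))
        m=(abs(X+92.5)<9)&(abs(Y)<75); xb=np.median(X[m]) if m.sum()>20 else -92.5
        off=np.mean([k[1]-s*82.5 for s,k,_ in r]); sl=np.mean([k[0] for s,k,_ in r])
        g[:2]+=ux*(xb+92.5)+uy*off; g[2]+=np.degrees(sl)
    print("tray",np.round(g,1),[(s,np.round(k,3),n) for s,k,n in r],m.sum(),xb); return g
def grip_fit(C,c=(.445,-.11)):
    m=near(C,c,.05,.045,.09); P=C[m]; mu=P.mean(0); n=np.linalg.svd(P-mu,full_matrices=False)[2][2]; n*=-np.sign(n[2])*-1
    print("plate",len(P),np.round(mu*1000,1),np.round(n,3))
def items(C,only=None,pos={"trinket":(.661,-.156),"remote":(.565,-.239),"brush":(.554,-.359),"balm":(.451,-.266)},r=.06):
    for n,xy in pos.items():
        if only and n not in only: continue
        m=near(C,xy,.045 if n=="balm" else r,.018,.045); 
        if m.sum()<20: print(n,"none"); continue
        zt=np.percentile(C[m][:,2],90); rect(C[m&(C[...,2]>zt-.006)],n)
E
python3 - <<'E'
from h import *
for n in("top","side"):
    p=cam(n); C=cloud(p); tray_pose(C); grip_fit(C)
    if n=="top": items(C)
E
```

```text
tray [456.   -3.9  85.3] [(1, array([-2.0000e-03,  8.2126e+01]), np.int64(133)), (-1, array([ 2.0000e-03, -8.2126e+01]), np.int64(168))] 109 -92.50000683952898
plate 177 [ 446.4 -109.2   69.8] [0.049 0.906 0.422]
trinket 302 c [ 660.9 -155.6] size [61.4 39.8] yaw -43.9 z [31.5 34.4 38. ]
remote 312 c [ 565.1 -239.7] size [74.9 36.5] yaw 57.1 z [26.8 29.4 33.6]
brush 313 c [ 553.6 -359.3] size [72.5 34.8] yaw 66.3 z [30.4 33.2 37. ]
balm 201 c [ 451.3 -265.2] size [42.2 41.6] yaw 86.3 z [30.7 33.3 36.9]
tray [453.   -1.5  85.2] [(1, array([-0.   , 82.404]), np.int64(148)), (-1, array([  0.   , -82.404]), np.int64(144))] 189 -92.49998204099236
plate 281 [ 443.  -108.4   68.6] [0.043 0.925 0.377]
```

Call:
move_arm:
  increments: "6.9 -34 0 0 0 -2.8 0;6.9 -34 0 0 0 -2.8 0;6.9 -34 0 0 0 -2.8 0;6.9 -34 0 0 0 -2.8 0;6.9 -34 0 0 0 -2.8 0;6.9 -34 0 0 0 -2.8 0;6.9 -34 0 0 0 -2.8 0;6.9 -34 0 0 0 -2.8 0"

```text
time: 12.47
position: [0.6047, 0.1144, 0.2363]
tool_rot: [-0.584, -3.085, 0.002]
ft_force: [1.7, -0.7, 1.2]
grip_width: 0.996
grip_force: 0.0
```

Call:
move_arm:
  increments: "6.9 -34 0 0 0 -2.8 0;6.9 -34 0 0 0 -2.8 0;6.9 -34 0 0 0 -2.8 0;6.9 -34 0 0 0 -2.8 0;6.9 -34 0 0 0 -2.8 0;6.9 -34 0 0 0 -2.8 0;6.9 -34 0 0 0 -2.8 0;6.9 -34 0 0 0 -2.8 0"

```text
time: 13.13
position: [0.6598, -0.1572, 0.2361]
tool_rot: [-1.172, -2.912, 0.001]
ft_force: [0.8, -0.1, 0.1]
grip_width: 0.999
grip_force: 0.0
```

Call:
move_arm:
  increments: "0 0 -20 0 0 0 0;0 0 -25 0 0 0 0;0 0 -25 0 0 0 0;0 0 -25 0 0 0 0;0 0 -25 0 0 0 0;0 0 -20 0 0 0 0;0 0 0 0 0 0 0;0 0 0 0 0 0 0"

```text
time: 13.8
position: [0.659, -0.1552, 0.0956]
tool_rot: [-1.167, -2.912, 0.001]
ft_force: [-0.2, -0.1, 0.7]
grip_width: 1.004
grip_force: 0.0
```

```bash
python3 -c "
from h import *
st()"
```

```text
t 13.8 pos [ 659.  -155.2   95.6] closeyaw 46.32 z [-0.004  0.001 -1.   ] F [-0.2 -0.1  0.7] T [ 0.05 -0.2   0.04] w 87.3 gf 0.0 q [ 0.72  0.57 -0.73  1.5   0.39  1.23  0.74]
```

Call:
move_arm:
  increments: "1.5 -0.4 -20 0 0 0 0;0 0 -20 0 0 0 0;0 0 -18 0 0 0 0;0 0 -15 0 0 0 0;0 0 -10 0 0 0 0;0 0 -4 0 0 0 0;0 0 0 0 0 0 0;0 0 0 0 0 0 255"
  grip_force: 25

```text
time: 14.47
position: [0.6628, -0.1556, 0.0115]
tool_rot: [1.168, 2.915, 0.001]
ft_force: [0.7, -1.3, -0.3]
grip_width: 0.976
grip_force: 0.0
```

Call:
move_arm:
  increments: "0 0 0 0 0 0 255;0 0 0 0 0 0 255;0 0 0 0 0 0 255;0 0 0 0 0 0 255;0 0 0 0 0 0 255;0 0 0 0 0 0 255;0 0 0 0 0 0 255;0 0 0 0 0 0 255"

```text
time: 15.13
position: [0.662, -0.1559, 0.0106]
tool_rot: [1.169, 2.916, -0.0]
ft_force: [0.4, -0.6, 1.2]
grip_width: 0.456
grip_force: 25.0
```

Call:
move_arm:
  increments: "0 0 0 0 0 0 255;0 0 0 0 0 0 255;0 0 4 0 0 0 255;0 0 15 0 0 0 255;0 0 25 0 0 0 255;0 0 25 0 0 0 255;0 0 25 0 0 0 255;0 0 0 0 0 0 255"

```text
time: 15.8
position: [0.6659, -0.1554, 0.1121]
tool_rot: [1.165, 2.907, 0.003]
ft_force: [0.6, -0.3, -0.3]
grip_width: 0.458
grip_force: 25.0
```

Run:
```python
from h import *
st()
p=cam("top"); items(cloud(p),["remote","brush","balm"])
```

```text
t 15.8 pos [ 665.9 -155.4  112.1] closeyaw 46.33 z [ 0.01  -0.002 -1.   ] F [ 0.6 -0.3 -0.3] T [ 0.07 -0.24 -0.  ] w 39.9 gf 25.0 q [ 0.72  0.56 -0.74  1.48  0.39  1.24  0.74]
remote 38 c [ 576.8 -207.5] size [32.3 15.4] yaw 2.3 z [26.5 29.5 33.5]
brush 112 c [ 546.5 -377.8] size [37.3 31.8] yaw -18.4 z [30.6 33.3 36.6]
balm none
```

Call:
move_arm:
  increments: "-23 19.4 0 0 0 -5.1 255;-23 19.4 0 0 0 -5.1 255;-23 19.4 0 0 0 -5.1 255;-23 19.4 0 0 0 -5.1 255;-23 19.4 0 0 0 -5.1 255;-23 19.4 0 0 0 -5.1 255;-23 19.4 0 0 0 -5.1 255;-23 19.4 0 0 0 -5.1 255"

```text
time: 16.52
position: [0.4762, 0.0004, 0.1041]
tool_rot: [-2.117, -2.321, 0.001]
ft_force: [0.1, -0.3, 0.5]
grip_width: 0.453
grip_force: 25.0
```

Call:
move_arm:
  increments: "-23 19.4 0 0 0 -5.1 255;-23 19.4 0 0 0 -5.1 255;0 0 -15 0 0 0 255;0 0 -15 0 0 0 255;0 0 -15 0 0 0 255;0 0 0 0 0 0 255;0 0 0 0 0 0 255;0 0 0 0 0 0 255"

```text
time: 17.18
position: [0.4323, 0.0384, 0.0601]
tool_rot: [2.31, 2.129, 0.001]
ft_force: [1.4, -0.7, -1.2]
grip_width: 0.457
grip_force: 25.0
```

```bash
python3 -c "
from h import *
st()"
```

```text
t 17.18 pos [432.3  38.4  60.1] closeyaw -4.68 z [ 0.  0. -1.] F [ 1.4 -0.7 -1.2] T [-0.03 -0.15  0.02] w 39.7 gf 25.0 q [ 0.66  0.06 -0.82  2.12  0.05  0.98 -0.27]
```

Call:
move_arm:
  increments: "0 0 -12 0 0 0 255;0 0 -10 0 0 0 255;0 0 -8 0 0 0 255;0 0 -6 0 0 0 255;0 0 -3 0 0 0 255;0 0 -2.5 0 0 0 255;0 0 0 0 0 0 255;0 0 0 0 0 0 90"

```text
time: 17.85
position: [0.4323, 0.0384, 0.0183]
tool_rot: [2.31, 2.129, 0.0]
ft_force: [0.5, 0.5, -0.2]
grip_width: 0.487
grip_force: 0.0
```

Call:
move_arm:
  increments: "0 0 0 0 0 0 90;0 0 0 0 0 0 90;0 0 0 0 0 0 90;0 0 0 0 0 0 90;0 0 5 0 0 0 90;0 0 15 0 0 0 90;0 0 30 0 0 0 0;0 0 35 0 0 0 0"

```text
time: 18.52
position: [0.4303, 0.0387, 0.103]
tool_rot: [-2.307, -2.127, 0.003]
ft_force: [1.1, -1.5, 0.7]
grip_width: 0.725
grip_force: 0.0
```

Call:
move_arm:
  increments: "13.3 -27.8 12 0 0 -2.8 0;13.3 -27.8 12 0 0 -2.8 0;13.3 -27.8 0 0 0 -2.8 0;13.3 -27.8 0 0 0 -2.8 0;13.3 -27.8 0 0 0 -2.8 0;13.3 -27.8 0 0 0 -2.8 0;13.3 -27.8 0 0 0 -2.8 0;13.3 -27.8 0 0 0 -2.8 0"

```text
time: 19.18
position: [0.5389, -0.1856, 0.1274]
tool_rot: [2.682, 1.636, 0.0]
ft_force: [0.9, -0.1, 0.1]
grip_width: 1.0
grip_force: 0.0
```

Call:
move_arm:
  increments: "13.3 -27.8 0 0 0 -2.8 0;13.3 -27.8 0 0 0 -3 0;0 0 -25 0 0 0 0;0 0 -20 0 0 0 0;0 0 0 0 0 0 0;0 0 0 0 0 0 0;0 0 0 0 0 0 0;0 0 0 0 0 0 0"

```text
time: 19.85
position: [0.5662, -0.2396, 0.084]
tool_rot: [2.757, 1.502, 0.003]
ft_force: [-0.2, 1.0, 0.7]
grip_width: 1.0
grip_force: 0.0
```

Run:
```python
from h import *
st()
p=cam("side"); C=cloud(p); items(C); p=cam("top"); C=cloud(p); items(C,None,{"trinket":(.432,.039),"balm":(.451,-.266),"brush":(.554,-.359),"remote":(.565,-.239)}) ; tray_pose(C)
```

```text
t 19.85 pos [ 566.2 -239.6   84. ] closeyaw -32.85 z [ 0.003 -0.001 -1.   ] F [-0.2  1.   0.7] T [ 0.03 -0.02 -0.  ] w 87.0 gf 0.0 q [ 0.81  0.4  -0.56  1.69  0.23  1.11 -0.39]
trinket none
remote 125 c [ 562.2 -238.2] size [74.4 37.3] yaw 59.2 z [22.  25.1 27.9]
brush 84 c [ 551.1 -354.8] size [72.1 35.5] yaw 71.7 z [25.6 28.6 30.9]
balm 43 c [ 438.6 -237. ] size [39.1 25.1] yaw 16.0 z [26.8 29.1 30.3]
trinket 332 c [434.2  39.6] size [61.7 39.8] yaw 84.4 z [37.7 40.7 43.8]
balm 130 c [ 438.9 -236. ] size [38.7 28.6] yaw 1.4 z [30.  32.7 36.1]
brush none
remote 40 c [ 581.3 -217.2] size [34.7 20. ] yaw -29.7 z [26.  29.2 32.6]
tray [456.   -4.   85.2] [(1, array([-2.0000e-03,  8.2142e+01]), np.int64(132)), (-1, array([ 2.0000e-03, -8.2142e+01]), np.int64(168))] 111 -92.49529187670637
```

Call:
move_arm:
  increments: "-0.8 0 -20 0 0 0 0;0 0 -20 0 0 0 0;0 0 -15 0 0 0 0;0 0 -12 0 0 0 0;0 0 -8 0 0 0 0;0 0 -3 0 0 0 0;0 0 0 0 0 0 0;0 0 0 0 0 0 255"

```text
time: 20.62
position: [0.5649, -0.2398, 0.0048]
tool_rot: [2.758, 1.501, 0.001]
ft_force: [0.4, 0.3, 1.3]
grip_width: 0.98
grip_force: 0.0
```

Call:
move_arm:
  increments: "0 0 0 0 0 0 255;0 0 0 0 0 0 255;0 0 0 0 0 0 255;0 0 0 0 0 0 255;0 0 0 0 0 0 255;0 0 0 0 0 0 255;0 0 0 0 0 0 255;0 0 0 0 0 0 255"

```text
time: 21.28
position: [0.5642, -0.2397, 0.0041]
tool_rot: [2.759, 1.502, -0.0]
ft_force: [-0.3, 0.4, -0.5]
grip_width: 0.411
grip_force: 25.0
```

Call:
move_arm:
  increments: "0 0 0 0 0 0 255;0 0 0 0 0 0 255;0 0 4 0 0 0 255;0 0 20 0 0 0 255;0 0 30 0 0 0 255;0 0 30 0 0 0 255;0 0 20 0 0 0 255;0 0 0 0 0 0 255"

```text
time: 21.95
position: [0.5676, -0.2406, 0.1137]
tool_rot: [2.753, 1.498, 0.008]
ft_force: [1.4, -0.0, 0.1]
grip_width: 0.414
grip_force: 25.0
```

```bash
python3 -c "
from h import *
st()"
```

```text
t 21.95 pos [ 567.6 -240.6  113.7] closeyaw -32.88 z [ 0.008 -0.004 -1.   ] F [ 1.4 -0.   0.1] T [ 0.01 -0.17  0.02] w 36.0 gf 25.0 q [ 0.82  0.37 -0.57  1.66  0.22  1.16 -0.37]
```

Call:
move_arm:
  increments: "-9.2 23.6 0 0 0 3.5 255;-9.2 23.6 0 0 0 3.5 255;-9.2 23.6 0 0 0 3.5 255;-9.2 23.6 0 0 0 3.5 255;-9.2 23.6 0 0 0 3.5 255;-9.2 23.6 0 0 0 3.5 255;-9.2 23.6 0 0 0 3.5 255;-9.2 23.6 0 0 0 3.6 255"

```text
time: 22.62
position: [0.4896, -0.0498, 0.1076]
tool_rot: [-2.309, -2.13, 0.001]
ft_force: [-0.0, 0.3, -0.8]
grip_width: 0.413
grip_force: 25.0
```

Call:
move_arm:
  increments: "0 0 -20 0 0 0 255;0 0 -20 0 0 0 255;0 0 -15 0 0 0 255;0 0 0 0 0 0 255;0 0 0 0 0 0 255;0 0 0 0 0 0 255;0 0 0 0 0 0 255;0 0 0 0 0 0 255"

```text
time: 23.28
position: [0.4915, -0.0511, 0.0541]
tool_rot: [2.311, 2.125, 0.001]
ft_force: [-0.2, -0.5, 0.1]
grip_width: 0.412
grip_force: 25.0
```

Run:
```python
from h import *
st()
p=cam("top"); C=cloud(p); F=p["frame"]
m=near(C,(.45,-.27),.13,.02,.06)
lab,n=cv2.connectedComponents(m.astype(np.uint8))[::-1][:2] if 0 else (None,None)
n,lab=cv2.connectedComponents(m.astype(np.uint8))
for i in range(1,n):
    if (lab==i).sum()>40: rect(C[lab==i],f"blob{i}")
items(C,["brush"])
```

```text
t 23.28 pos [491.5 -51.1  54.1] closeyaw -4.8 z [ 0.002 -0.001 -1.   ] F [-0.2 -0.5  0.1] T [-0.05 -0.12 -0.04] w 35.9 gf 25.0 q [ 0.74  0.22 -0.75  2.    0.18  0.99 -0.18]
blob1 114 c [ 544.9 -346. ] size [58.6 15.4] yaw 56.8 z [24.3 31.1 36. ]
blob2 234 c [ 438.6 -229.6] size [42.4 42.1] yaw 71.9 z [28.  32.5 36.9]
blob3 479 c [ 410.1 -355.6] size [59.6 58.3] yaw 76.9 z [29.7 44.1 48.2]
blob4 474 c [ 349.9 -279.4] size [59.3 55.3] yaw -88.0 z [30.  44.1 47.8]
brush 319 c [ 554.1 -358.9] size [73.1 35.1] yaw 64.9 z [30.2 33.3 36.8]
```

Call:
move_arm:
  increments: "0 0 -12 0 0 0 255;0 0 -10 0 0 0 255;0 0 -8 0 0 0 255;0 0 -6 0 0 0 255;0 0 -3 0 0 0 255;0 0 -2.5 0 0 0 255;0 0 0 0 0 0 255;0 0 0 0 0 0 126"

```text
time: 24.0
position: [0.4909, -0.0508, 0.0116]
tool_rot: [2.312, 2.127, 0.001]
ft_force: [-0.7, 0.2, 0.7]
grip_width: 0.439
grip_force: 0.0
```

Call:
move_arm:
  increments: "0 0 0 0 0 0 126;0 0 0 0 0 0 126;0 0 0 0 0 0 126;0 0 0 0 0 0 126;0 0 5 0 0 0 126;0 0 15 0 0 0 126;0 0 25 0 0 0 126;0 0 35 0 0 0 0"

```text
time: 24.67
position: [0.4885, -0.0505, 0.0907]
tool_rot: [-2.309, -2.124, 0.003]
ft_force: [0.3, -1.1, 1.3]
grip_width: 0.532
grip_force: 0.0
```

Run:
```python
from h import *
st()
```

```text
t 24.67 pos [488.5 -50.5  90.7] closeyaw -4.76 z [-0.005  0.002 -1.   ] F [ 0.3 -1.1  1.3] T [-0.08 -0.12  0.02] w 46.3 gf 0.0 q [ 0.77  0.16 -0.77  1.97  0.13  1.07 -0.13]
```

Call:
move_arm:
  increments: "6.3 -20 20 0 0 -2 0;6.3 -30.8 10 0 0 -2 0;6.3 -30.8 0 0 0 -2 0;6.3 -30.8 0 0 0 -2 0;6.3 -30.8 0 0 0 -2 0;6.3 -30.8 0 0 0 -2 0;6.3 -30.8 0 0 0 -2 0;6.3 -30.8 0 0 0 -2 0"

```text
time: 25.33
position: [0.5411, -0.2881, 0.122]
tool_rot: [2.587, 1.782, 0.0]
ft_force: [0.2, -0.1, 0.5]
grip_width: 0.987
grip_force: 0.0
```

Call:
move_arm:
  increments: "6.3 -30.8 0 0 0 -2 0;6.3 -30.8 0 0 0 -2 0;0 -10.8 -20 0 0 0 0;0 0 -20 0 0 0 0;0 0 0 0 0 0 0;0 0 0 0 0 0 0;0 0 0 0 0 0 0;0 0 0 0 0 0 0"

```text
time: 26.0
position: [0.5549, -0.3584, 0.0835]
tool_rot: [2.643, 1.693, 0.002]
ft_force: [-0.6, -0.3, -0.0]
grip_width: 1.002
grip_force: 0.0
```

Run:
```python
from h import *
st()
p=cam("side"); C=cloud(p); items(C,["brush"])
p=cam("top"); C=cloud(p); items(C,None,{"trinket":(.432,.039),"remote":(.491,-.051),"balm":(.439,-.230)},.05); tray_pose(C)
```

```text
t 26.0 pos [ 554.9 -358.4   83.5] closeyaw -24.71 z [ 0.002 -0.001 -1.   ] F [-0.6 -0.3 -0. ] T [-0.03 -0.03 -0.02] w 87.2 gf 0.0 q [ 0.93  0.49 -0.52  1.57  0.26  1.15 -0.08]
brush 102 c [ 551.2 -355.6] size [73.3 36.4] yaw 69.0 z [25.1 28.8 30.9]
trinket 335 c [434.3  39.7] size [61.7 39.7] yaw 84.8 z [37.7 40.9 43.9]
remote 342 c [503.7 -52.4] size [75.4 57.7] yaw 85.0 z [33.7 36.3 40.1]
balm 202 c [ 438.6 -229.5] size [42. 39.] yaw -89.7 z [30.2 33.  36.9]
tray [456.1  -3.7  85.3] [(1, array([-1.0000e-03,  8.2194e+01]), np.int64(131)), (-1, array([ 1.0000e-03, -8.2194e+01]), np.int64(168))] 111 -92.50000435361603
```

Call:
move_arm:
  increments: "-0.8 0 -20 0 0 0 0;0 -0.5 -20 0 0 0 0;0 0 -15 0 0 0 0;0 0 -12 0 0 0 0;0 0 -8 0 0 0 0;0 0 -3 0 0 0 0;0 0 0 0 0 0 0;0 0 0 0 0 0 255"

```text
time: 26.77
position: [0.5534, -0.3596, 0.0043]
tool_rot: [2.645, 1.693, 0.001]
ft_force: [0.6, -0.5, -0.7]
grip_width: 0.978
grip_force: 0.0
```

Call:
move_arm:
  increments: "0 0 0 0 0 0 255;0 0 0 0 0 0 255;0 0 0 0 0 0 255;0 0 0 0 0 0 255;0 0 0 0 0 0 255;0 0 0 0 0 0 255;0 0 0 0 0 0 255;0 0 0 0 0 0 255"

```text
time: 27.43
position: [0.5528, -0.3594, 0.0036]
tool_rot: [2.646, 1.693, -0.0]
ft_force: [0.0, 0.5, -0.6]
grip_width: 0.412
grip_force: 25.0
```

Call:
move_arm:
  increments: "0 0 0 0 0 0 255;0 0 0 0 0 0 255;0 0 4 0 0 0 255;0 0 20 0 0 0 255;0 0 30 0 0 0 255;0 0 30 0 0 0 255;0 0 30 0 0 0 255;0 0 0 0 0 0 255"

```text
time: 28.1
position: [0.5567, -0.3611, 0.1252]
tool_rot: [2.638, 1.687, 0.007]
ft_force: [1.5, -1.2, 0.6]
grip_width: 0.411
grip_force: 25.0
```

Run:
```python
from h import *
st()
```

```text
t 28.1 pos [ 556.7 -361.1  125.2] closeyaw -24.78 z [ 0.01  -0.006 -1.   ] F [ 1.5 -1.2  0.6] T [-0.04 -0.18 -0.03] w 35.7 gf 25.0 q [ 0.94  0.45 -0.53  1.53  0.24  1.21 -0.06]
```

Call:
move_arm:
  increments: "-4.6 32.8 0 0 0 1.67 255;-4.6 32.8 0 0 0 1.67 255;-4.6 32.8 0 0 0 1.67 255;-4.6 32.8 0 0 0 1.67 255;-4.6 32.8 0 0 0 1.67 255;-4.6 32.8 0 0 0 1.67 255;-4.6 32.8 0 0 0 1.67 255;-4.6 32.8 0 0 0 1.67 255"

```text
time: 28.77
position: [0.5154, -0.0955, 0.1175]
tool_rot: [2.43, 1.991, -0.0]
ft_force: [0.4, 0.5, -0.6]
grip_width: 0.409
grip_force: 25.0
```

Call:
move_arm:
  increments: "-4.6 32.8 0 0 0 1.67 255;-4.6 32.8 0 0 0 1.67 255;-4.6 32.8 0 0 0 1.67 255;-4.6 32.8 0 0 0 1.67 255;0 0 -30 0 0 0 255;0 0 -30 0 0 0 255;0 0 0 0 0 0 255;0 0 0 0 0 0 255"

```text
time: 29.43
position: [0.4961, 0.0343, 0.0566]
tool_rot: [-2.309, -2.126, 0.004]
ft_force: [-0.1, -0.1, -0.1]
grip_width: 0.408
grip_force: 25.0
```

Run:
```python
from h import *
st()
p=cam("top"); C=cloud(p); items(C,None,{"remote":(.485,-.051),"balm":(.439,-.230)},.05)
```

```text
t 29.43 pos [496.1  34.3  56.6] closeyaw -4.72 z [-0.004  0.001 -1.   ] F [-0.1 -0.1 -0.1] T [-0.05 -0.13  0.01] w 35.5 gf 25.0 q [ 0.62  0.24 -0.81  1.98  0.2   1.   -0.37]
remote 231 c [490.4 -69.3] size [64.4 37.4] yaw 82.6 z [32.6 35.7 39.9]
balm 193 c [ 438.6 -229.7] size [41.6 41.5] yaw -24.2 z [30.5 33.1 37.7]
```

Call:
move_arm:
  increments: "0.5 0 -14 0 0 0 255;0 0 -12 0 0 0 255;0 0 -8 0 0 0 255;0 0 -6 0 0 0 255;0 0 -3 0 0 0 255;0 0 -2 0 0 0 255;0 0 0 0 0 0 255;0 0 0 0 0 0 126"

```text
time: 30.15
position: [0.4984, 0.0343, 0.0129]
tool_rot: [2.311, 2.127, 0.001]
ft_force: [-0.1, 0.4, 0.9]
grip_width: 0.439
grip_force: 0.0
```

Call:
move_arm:
  increments: "0 0 0 0 0 0 126;0 0 0 0 0 0 126;0 0 0 0 0 0 126;0 0 0 0 0 0 126;0 0 5 0 0 0 126;0 0 15 0 0 0 126;0 0 30 0 0 0 126;0 0 40 0 0 0 0"

```text
time: 30.82
position: [0.4957, 0.0343, 0.1016]
tool_rot: [-2.307, -2.125, 0.005]
ft_force: [0.9, -0.3, -0.3]
grip_width: 0.529
grip_force: 0.0
```

Run:
```python
from h import *
st()
```

```text
t 30.82 pos [495.7  34.3 101.6] closeyaw -4.71 z [-0.006  0.001 -1.   ] F [ 0.9 -0.3 -0.3] T [-0.1  -0.14 -0.01] w 46.0 gf 0.0 q [ 0.66  0.17 -0.83  1.94  0.14  1.09 -0.32]
```

Call:
move_arm:
  increments: "0 -10 30 0 0 0 0;-6 -26 20 0 0 0 0;-6 -28 0 0 0 0 0;-6 -28 0 0 0 0 0;-6 -28 0 0 0 0 0;-6 -28 0 0 0 0 0;-6 -28 0 0 0 0 0;-6 -28 0 0 0 0 0"

```text
time: 31.48
position: [0.4557, -0.171, 0.1532]
tool_rot: [2.31, 2.127, -0.0]
ft_force: [0.3, 0.1, -0.0]
grip_width: 0.99
grip_force: 0.0
```

Call:
move_arm:
  increments: "-6 -28 0 0 0 0 0;-6 -28 0 0 0 0 0;-5 -4 -15 0 0 0 0;0 0 -30 0 0 0 0;0 0 -30 0 0 0 0;0 0 0 0 0 0 0;0 0 0 0 0 0 0;0 0 0 0 0 0 0"

```text
time: 32.15
position: [0.4402, -0.2299, 0.0792]
tool_rot: [2.31, 2.127, 0.001]
ft_force: [0.8, 0.4, -0.3]
grip_width: 1.0
grip_force: 0.0
```

Run:
```python
from h import *
st()
p=cam("side"); C=cloud(p); items(C,None,{"balm":(.439,-.230)},.05)
p=cam("top"); C=cloud(p); items(C,None,{"brush":(.498,.045),"remote":(.486,-.06),"trinket":(.43,.04)},.042); tray_pose(C)
save(p,"pics/top4.png",(190,130,420,300),3.3)
```

```text
t 32.15 pos [ 440.2 -229.9   79.2] closeyaw -4.71 z [ 0.002 -0.001 -1.   ] F [ 0.8  0.4 -0.3] T [ 0.02 -0.09 -0.01] w 87.0 gf 0.0 q [ 0.99  0.16 -0.6   1.98  0.11  1.03  0.26]
balm 85 c [ 436.6 -227.3] size [42.2 41.4] yaw 41.8 z [25.9 29.1 30.9]
brush 304 c [500.3  36.1] size [65.1 35.6] yaw 86.3 z [36.9 39.7 43.4]
remote 313 c [491.5 -60.1] size [82.5 37. ] yaw 82.4 z [33.6 36.3 40.2]
trinket 352 c [434.   39.7] size [61.8 40.6] yaw 84.5 z [37.8 40.7 43.9]
tray [456.   -3.9  85.3] [(1, array([-1.0000e-03,  8.2193e+01]), np.int64(132)), (-1, array([ 1.0000e-03, -8.2193e+01]), np.int64(166))] 106 -92.4989334500833
```

View pics/top4.png

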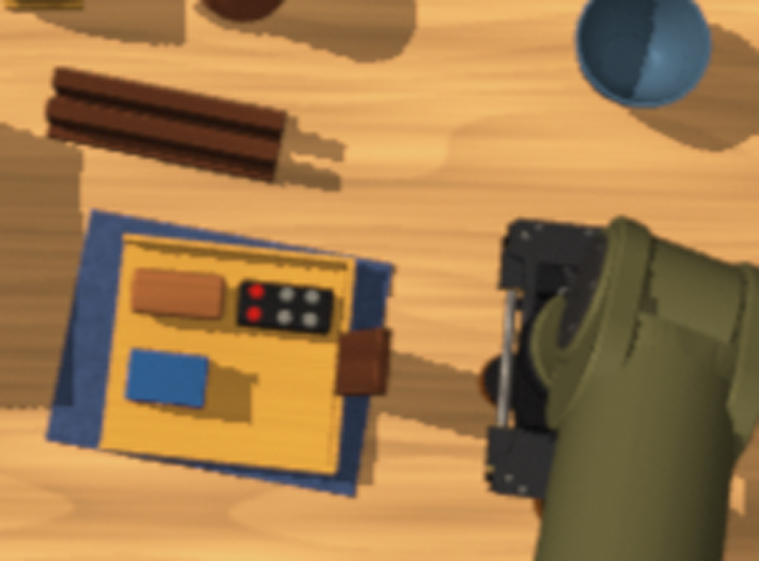

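The picture shows the brush (180,293), remote (287,307) and trinket (168,378) lying on the tray. The gripper is above the balm jar, whose edge shows at (488,380). I'll descend on the jar.

Call:
move_arm:
  increments: "-1 0 -20 0 0 0 0;0 0 -20 0 0 0 0;0 0 -14 0 0 0 0;0 0 -10 0 0 0 0;0 0 -6 0 0 0 0;0 0 -3 0 0 0 0;0 0 0 0 0 0 0;0 0 0 0 0 0 255"

```text
time: 32.92
position: [0.4388, -0.2301, 0.0053]
tool_rot: [2.31, 2.127, 0.001]
ft_force: [-0.1, -0.1, -0.6]
grip_width: 0.977
grip_force: 0.0
```

Call:
move_arm:
  increments: "0 0 0 0 0 0 255;0 0 0 0 0 0 255;0 0 0 0 0 0 255;0 0 0 0 0 0 255;0 0 0 0 0 0 255;0 0 0 0 0 0 255;0 0 0 0 0 0 255;0 0 0 0 0 0 255"

```text
time: 33.58
position: [0.4381, -0.2298, 0.0046]
tool_rot: [-2.311, -2.128, 0.0]
ft_force: [-0.7, 0.7, -0.1]
grip_width: 0.498
grip_force: 25.0
```

Call:
move_arm:
  increments: "0 0 0 0 0 0 255;0 0 0 0 0 0 255;0 0 4 0 0 0 255;0 0 20 0 0 0 255;0 0 35 0 0 0 255;0 0 35 0 0 0 255;0 0 35 0 0 0 255;0 0 25 0 0 0 255"

```text
time: 34.25
position: [0.4391, -0.2299, 0.1619]
tool_rot: [2.308, 2.126, 0.001]
ft_force: [1.4, -0.2, -0.4]
grip_width: 0.498
grip_force: 25.0
```

Run:
```python
from h import *
st()
```

```text
t 34.25 pos [ 439.1 -229.9  161.9] closeyaw -4.72 z [ 0.003 -0.002 -1.   ] F [ 1.4 -0.2 -0.4] T [-0.06 -0.11  0.04] w 43.3 gf 25.0 q [ 1.02  0.06 -0.61  1.89  0.04  1.2   0.32]
```

Call:
move_arm:
  increments: "-1.6 23 0 0 0 0 255;-1.6 23 0 0 0 0 255;-1.6 23 0 0 0 0 255;-1.6 23 0 0 0 0 255;-1.6 23 0 0 0 0 255;-1.6 23 0 0 0 0 255;-1.6 23 0 0 0 0 255;-1.3 23 0 0 0 0 255"

```text
time: 34.92
position: [0.4253, -0.0446, 0.1587]
tool_rot: [2.311, 2.128, -0.0]
ft_force: [1.3, 0.1, -1.0]
grip_width: 0.498
grip_force: 25.0
```

Call:
move_arm:
  increments: "0 0 -20 0 0 0 255;0 0 -30 0 0 0 255;0 0 -30 0 0 0 255;0 0 -20 0 0 0 255;0 0 0 0 0 0 255;0 0 0 0 0 0 255;0 0 0 0 0 0 255;0 0 0 0 0 0 255"

```text
time: 35.58
position: [0.4271, -0.0461, 0.0602]
tool_rot: [2.31, 2.125, 0.002]
ft_force: [0.7, 0.1, -0.2]
grip_width: 0.498
grip_force: 25.0
```

Run:
```python
from h import *
st()
```

```text
t 35.58 pos [427.1 -46.1  60.2] closeyaw -4.76 z [ 0.003 -0.001 -1.   ] F [ 0.7  0.1 -0.2] T [-0.06 -0.12  0.02] w 43.4 gf 25.0 q [ 0.86  0.04 -0.81  2.14  0.04  0.97 -0.06]
```

Call:
move_arm:
  increments: "-1.5 0 -14 0 0 0 255;0 0 -12 0 0 0 255;0 0 -9 0 0 0 255;0 0 -7 0 0 0 255;0 0 -3 0 0 0 255;0 0 -2 0 0 0 255;0 0 0 0 0 0 255;0 0 0 0 0 0 108"

```text
time: 36.25
position: [0.4246, -0.0458, 0.012]
tool_rot: [2.311, 2.127, 0.001]
ft_force: [-0.6, -0.4, 0.5]
grip_width: 0.524
grip_force: 0.0
```

Call:
move_arm:
  increments: "0 0 0 0 0 0 108;0 0 0 0 0 0 108;0 0 0 0 0 0 108;0 0 0 0 0 0 108;0 0 5 0 0 0 108;0 0 15 0 0 0 108;0 0 30 0 0 0 108;0 0 40 0 0 0 0"

```text
time: 36.92
position: [0.4218, -0.0449, 0.1008]
tool_rot: [-2.306, -2.125, 0.003]
ft_force: [0.5, -1.3, -0.2]
grip_width: 0.6
grip_force: 0.0
```

Run:
```python
from h import *
st()
```

```text
t 36.92 pos [421.8 -44.9 100.8] closeyaw -4.7 z [-0.005  0.003 -1.   ] F [ 0.5 -1.3 -0.2] T [-0.12 -0.1  -0.02] w 52.2 gf 0.0 q [ 0.89 -0.04 -0.81  2.1  -0.03  1.07  0.01]
```

Call:
move_arm:
  increments: "1 0 18 0 0 5.6 0;1 -4 18 0 0 5.6 0;1 -7 10 0 0 5.6 0;1 -7 10 0 0 5.6 0;1 -7 10 0 0 5.6 0;1 -7 10 0 0 5.6 0;1 -7 10 0 0 5.6 0;1 -7 10 0 0 5.6 0"

```text
time: 37.58
position: [0.4321, -0.0919, 0.1984]
tool_rot: [1.319, 2.851, 0.0]
ft_force: [-0.2, -0.4, 0.0]
grip_width: 0.992
grip_force: 0.0
```

Call:
move_arm:
  increments: "1.2 -7 5 0 0 5.6 0;1.2 -7 5 0 0 5.6 0;1.2 -7 5 0 0 5.6 0;1.2 -7 5 0 0 5.6 0;1.2 -7 5 0 0 5.6 0;1.2 -7 5 0 0 5.6 0;1.2 -7 0 0 0 5.6 0;1.2 -8 0 0 0 6 0"

```text
time: 38.25
position: [0.442, -0.1488, 0.2284]
tool_rot: [0.121, 3.138, -0.0]
ft_force: [-0.7, 0.3, 0.7]
grip_width: 0.997
grip_force: 0.0
```

Call:
move_arm:
  increments: "0 0 0 5 -0.41 0 0;0 0 0 5 -0.41 0 0;0 0 0 5 -0.41 0 0;0 0 0 5 -0.41 0 0;0 0 0 0 0 0 0;0 0 0 0 0 0 0;0 0 0 0 0 0 0;0 0 0 0 0 0 0"

```text
time: 38.92
position: [0.4422, -0.1472, 0.2282]
tool_rot: [0.123, 3.077, 0.542]
ft_force: [0.3, -0.5, 0.6]
grip_width: 0.998
grip_force: 0.0
```

Run:
```python
from h import *
s,M=st(); print(np.round(M,3))
p=cam("top"); C=cloud(p); tray_pose(C); grip_fit(C); save(p,"pics/top5.png",(190,130,420,300),3.3)
p=cam("side"); C=cloud(p); tray_pose(C); grip_fit(C)
```

```text
t 38.92 pos [ 442.2 -147.2  228.2] closeyaw 85.45 z [ 0.028  0.34  -0.94 ] F [ 0.3 -0.5  0.6] T [-0.32 -0.1   0.  ] w 86.8 gf 0.0 q [ 0.98  0.06 -0.48  1.8  -0.29  1.44  2.05]
[[-0.997  0.075  0.028]
 [ 0.08   0.937  0.34 ]
 [-0.001  0.341 -0.94 ]]
tray [456.1  -3.6  85.3] [(1, array([-1.000e-03,  8.223e+01]), np.int64(134)), (-1, array([ 1.000e-03, -8.223e+01]), np.int64(165))] 116 -92.49999913515663
plate 147 [ 445.2 -106.8   65. ] [0.026 0.925 0.378]
tray [453.   -1.5  85.3] [(1, array([-0.   , 82.393]), np.int64(146)), (-1, array([  0.   , -82.393]), np.int64(141))] 168 -92.49999900339347
plate 277 [ 443.1 -108.4   67.8] [0.046 0.922 0.384]
```

View pics/top5.png

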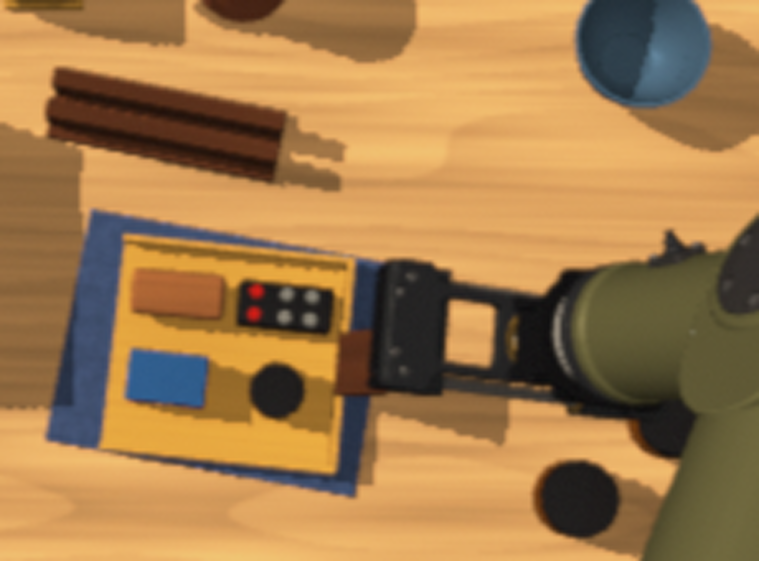

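All four things lie on the tray: brush (180,293), remote (287,307), trinket (168,378), balm (277,390). The gripper is tilted to match the handle plate at (357,363). I'll move in and grip.

Call:
move_arm:
  increments: "0 1.9 -22 0 0 0 0;0 1.9 -22 0 0 0 0;0 1.9 -22 0 0 0 0;0 1.9 -22 0 0 0 0;0.4 4.1 -11.3 0 0 0 0;0.4 4.1 -11.3 0 0 0 0;0.4 4.1 -11.3 0 0 0 0;0.4 4.1 -11.3 0 0 0 0"

```text
time: 39.68
position: [0.4436, -0.1239, 0.0942]
tool_rot: [0.125, 3.077, 0.543]
ft_force: [0.7, -0.5, 0.1]
grip_width: 1.001
grip_force: 0.0
```

Call:
move_arm:
  increments: "0.4 4.1 -11.2 0 0 0 0;0.4 4.1 -11.2 0 0 0 0;0.3 4.1 -11.2 0 0 0 0;0.3 4.1 -11.2 0 0 0 0;0 0 0 0 0 0 0;0 0 0 0 0 0 0;0 0 0 0 0 0 0;0 0 0 0 0 0 0"

```text
time: 40.35
position: [0.4454, -0.1089, 0.0505]
tool_rot: [0.127, 3.076, 0.543]
ft_force: [-0.7, -0.5, 0.0]
grip_width: 0.999
grip_force: 0.0
```

Run:
```python
from h import *
s,M=st(); print(np.round(M,3))
p=cam("side"); save(p,"pics/side5.png",(230,140,390,280),4)
```

```text
t 40.35 pos [ 445.4 -108.9   50.5] closeyaw 85.28 z [ 0.029  0.341 -0.94 ] F [-0.7 -0.5  0. ] T [-0.33 -0.15 -0.02] w 86.9 gf 0.0 q [ 0.92  0.22 -0.51  2.02 -0.26  1.05  2.04]
[[-0.997  0.077  0.029]
 [ 0.083  0.936  0.341]
 [-0.001  0.342 -0.94 ]]
```

View pics/side5.png

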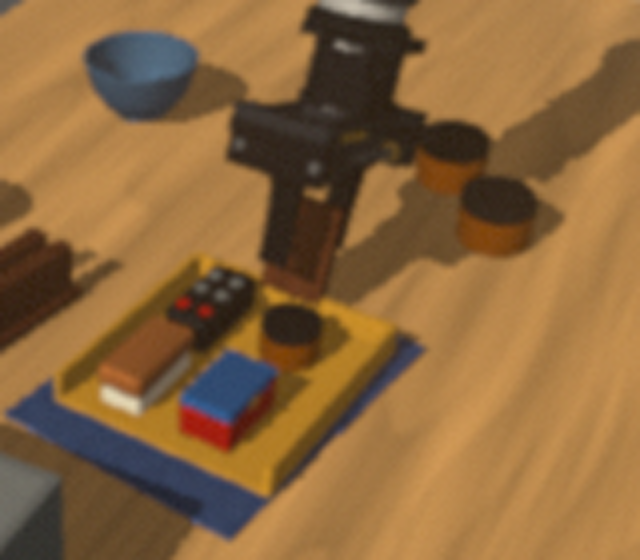

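The fingers straddle the handle plate at about (315,240), and everything is still on the tray. I'll close at 60 N.

Call:
move_arm:
  increments: "0 0 0 0 0 0 255;0 0 0 0 0 0 255;0 0 0 0 0 0 255;0 0 0 0 0 0 255;0 0 0 0 0 0 255;0 0 0 0 0 0 255;0 0 0 0 0 0 255;0 0 0 0 0 0 255"
  grip_force: 60

```text
time: 41.07
position: [0.4448, -0.1084, 0.0496]
tool_rot: [0.127, 3.077, 0.545]
ft_force: [0.0, -0.4, 0.3]
grip_width: 0.475
grip_force: 0.0
```

Call:
move_arm:
  increments: "0 0 0 0 0 0 255;0 0 0 0 0 0 255;0 0 0 0 0 0 255;0 0 0 0 0 0 255;0 0 0 0 0 0 255;0 0 0 0 0 0 255;0 0 0 0 0 0 255;0 0 0 0 0 0 255"

```text
time: 41.73
position: [0.4448, -0.1076, 0.0499]
tool_rot: [0.127, 3.077, 0.546]
ft_force: [-0.2, 3.2, 5.1]
grip_width: 0.134
grip_force: 60.0
```

Call:
move_arm:
  increments: "0 0 2 0 0 0 255;0 0 3 0 0 0 255;0 0 5 0 0 0 255;0 0 8 0 0 0 255;0 0 10 0 0 0 255;0 0 10 0 0 0 255;0 0 8 0 0 0 255;0 0 4 0 0 0 255"

```text
time: 42.4
position: [0.4457, -0.1089, 0.1013]
tool_rot: [0.127, 3.075, 0.542]
ft_force: [0.1, 0.2, -4.7]
grip_width: 0.135
grip_force: 60.0
```

Run:
```python
from h import *
s,M=st(); print(np.round(M,3))
for n in("side","top"):
    p=cam(n); C=cloud(p)*1000
    # tray floor plane: points in interior away from items
    F=p["frame"].astype(int)
    br=(F[...,0]>1.8*F[...,2])&(F[...,0]>90)&(F[...,1]>.55*F[...,0])&(F[...,1]<.85*F[...,0])
    a=np.radians(85.3);ux=np.array([np.cos(a),np.sin(a)]);uy=np.array([-ux[1],ux[0]])
    X=(C[...,:2]-[454.5,-2.7])@ux; Y=(C[...,:2]-[454.5,-2.7])@uy
    m=br&(abs(X)<80)&(abs(Y)<70)&(C[...,2]>15)&(C[...,2]<95)
    P=np.c_[X[m],Y[m],np.ones(m.sum())]; z=C[...,2][m]
    for _ in range(4):
        k=np.linalg.lstsq(P,z,rcond=None)[0]; g=abs(P@k-z)<max(4,1.5*np.std(P@k-z)); P,z=P[g],z[g]
    print(n,len(z),"slope deg x,y",np.round(np.degrees(k[:2]),2),"z0",round(k[2],1))
```

```text
t 42.4 pos [ 445.7 -108.9  101.3] closeyaw 85.29 z [ 0.03   0.341 -0.94 ] F [ 0.1  0.2 -4.7] T [-1.02 -0.01  0.06] w 11.8 gf 60.0 q [ 0.93  0.15 -0.52  1.98 -0.28  1.16  2.03]
[[-0.997  0.077  0.03 ]
 [ 0.083  0.937  0.341]
 [-0.002  0.342 -0.94 ]]
side 575 slope deg x,y [  0.23 -17.44] z0 72.3
top 1579 slope deg x,y [-0.19 -0.53] z0 59.1
```

The tray is held level with its floor at about 58 mm. I'll carry it level to above the empty half.

Call:
move_arm:
  increments: "0 0 6 0 0 0 255;0 0 10 0 0 0 255;2 3 12 0 0 0 255;4 6 14 0 0 0 255;5 9 14 0 0 0 255;6 11 12 0 0 0 255;7 13 10 0 0 0 255;8 13 8 0 0 0 255"

```text
time: 43.17
position: [0.4778, -0.0518, 0.188]
tool_rot: [0.126, 3.076, 0.543]
ft_force: [-0.8, -0.4, -4.0]
grip_width: 0.13
grip_force: 60.0
```

Call:
move_arm:
  increments: "9 14 5 0 0 0.4 255;9 14 4 0 0 0.7 255;9 14 3 0 0 0.9 255;9 14 2 0 0 1 255;9 14 1 0 0 1 255;9 14 1 0 0 0.8 255;9 14 0 0 0 0.6 255;9 14 0 0 0 0.3 255"

```text
time: 43.83
position: [0.5493, 0.0602, 0.2015]
tool_rot: [0.028, -3.089, -0.547]
ft_force: [-0.5, -1.2, -4.9]
grip_width: 0.135
grip_force: 60.0
```

Call:
move_arm:
  increments: "3 9 0 0 0 0 255;2 4 0 0 0 0 255;0 2 0 0 0 0 255;0 0 0 0 0 0 255;0 0 0 0 0 0 255;0 0 0 0 0 0 255;0 0 0 0 0 0 255;0 0 0 0 0 0 255"

```text
time: 44.5
position: [0.5537, 0.0728, 0.2016]
tool_rot: [0.024, -3.091, -0.546]
ft_force: [0.4, -0.7, -5.0]
grip_width: 0.132
grip_force: 60.0
```

Run:
```python
from h import *
s,M=st(); print(np.round(M,3))
p=cam("top"); save(p,"pics/top6.png",(60,110,330,300),2.9)
C=cloud(p)*1000; F=p["frame"].astype(int)
t=np.array([s["position"][0],s["position"][1]])*1000
br=(F[...,0]>1.8*F[...,2])&(F[...,0]>90)&(F[...,1]>.55*F[...,0])
m=br&(C[...,2]>140)&(C[...,2]<215)&(C[...,1]>t[1]+20)&(C[...,1]<t[1]+230)&(abs(C[...,0]-t[0])<100)
rect(C[m]/1000,"tray"); ym=C[...,1][m]; print("lip y",np.percentile(ym,[98,99.5]))
for y in (120,160,200,240): 
    k=m&(abs(C[...,1]-y)<15); print(y,np.median(C[...,2][k]) if k.any() else None)
```

```text
t 44.5 pos [553.7  72.8 201.6] closeyaw 90.88 z [-0.006  0.343 -0.939] F [ 0.4 -0.7 -5. ] T [-0.97 -0.1   0.05] w 11.5 gf 60.0 q [ 0.66  0.21 -0.69  1.72 -0.23  1.26  1.64]
[[-1.    -0.014 -0.006]
 [-0.016  0.939  0.343]
 [ 0.     0.343 -0.939]]
tray 3623 c [554.6 179. ] size [174.1 170.6] yaw -89.2 z [156.1 160.1 191.2]
lip y [262.96289103 264.94687518]
120 159.82663523399464
160 159.71115479242548
200 161.21517368798587
240 161.0480376894635
```

View pics/top6.png

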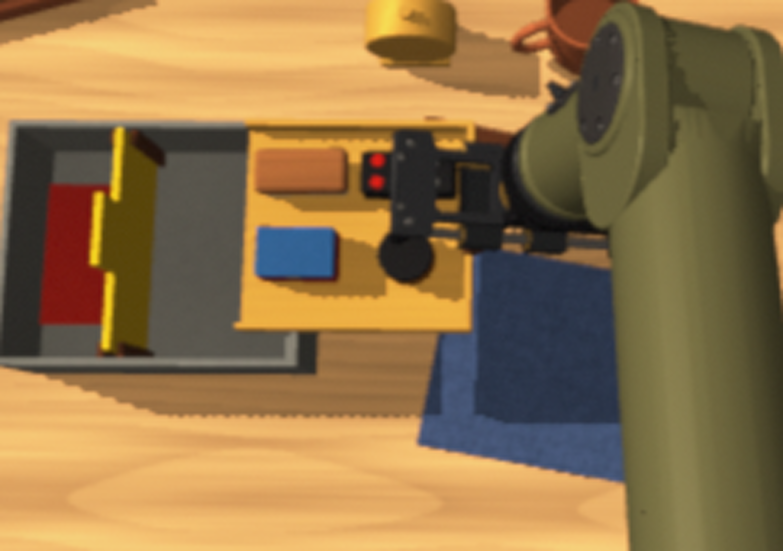

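The tray is level with everything on it: brush (300,170), trinket (296,252), balm (407,257), remote behind the gripper. The lip is at y≈265 mm, over the empty half. I'll tilt about the lip to 25°.

Call:
move_arm:
  increments: "0 2.6 6.8 -3.12 -0.05 0 255;0 3.2 6.6 -3.12 -0.05 0 255;0 3.8 6.4 -3.12 -0.05 0 255;0 4.3 6.2 -3.12 -0.05 0 255;0 4.8 5.9 -3.12 -0.05 0 255;0 5.4 5.6 -3.12 -0.05 0 255;0 5.9 5.3 -3.12 -0.05 0 255;-0.6 6.3 5 -3.12 -0.05 0 255"

```text
time: 45.22
position: [0.553, 0.1103, 0.25]
tool_rot: [-0.024, 3.138, -0.136]
ft_force: [0.0, -0.4, -4.4]
grip_width: 0.133
grip_force: 60.0
```

```bash
cat >> h.py <<'E'
def tilt():
    s,M=st(); # tray axes from tool: tool y ~ .939x+.343z ; tool z ~ .343x-.939z (closing sign +)
    x=.939*M[:,1]+.343*M[:,2]; z=.343*M[:,1]-.939*M[:,2]
    lip=s["position"]*1000-19*M[:,2]+199.6*x-61*z
    print("tilt deg",round(np.degrees(np.arccos(z[2])),1),"lip",np.round(lip,1),"ux",np.round(x,3))
E
python3 - <<'E'
from h import *
tilt()
E
```

```text
t 45.22 pos [553.  110.3 250. ] closeyaw 90.88 z [ 0.001 -0.087 -0.996] F [ 0.  -0.4 -4.4] T [ 0.03 -0.15  0.  ] w 11.6 gf 60.0 q [ 0.35  0.21 -0.74  1.59  0.22  1.43  1.17]
tilt deg 25.1 lip [550.6 266.9 129.2] ux [-0.014  0.906 -0.423]
```

Call:
move_arm:
  increments: "0 2.7 3.4 -1.25 -0.02 0 255;0 2.7 3.3 -1.25 -0.02 0 255;0 2.8 3.3 -1.25 -0.02 0 255;0 2.9 3.2 -1.25 -0.02 0 255;0 3 3.1 -1.25 -0.02 0 255;0 3 3.1 -1.25 -0.02 0 255;0 3.1 3 -1.25 -0.02 0 255;0 3.1 3 -1.25 -0.02 0 255"

```text
time: 45.88
position: [0.5532, 0.1334, 0.275]
tool_rot: [-0.025, 3.113, -0.41]
ft_force: [-0.2, -0.8, -3.6]
grip_width: 0.133
grip_force: 60.0
```

Call:
move_arm:
  increments: "0 3.2 2.9 -1.25 -0.02 0 255;0 3.2 2.8 -1.25 -0.02 0 255;0 3.3 2.7 -1.25 -0.02 0 255;0 3.4 2.7 -1.25 -0.02 0 255;0 3.4 2.6 -1.25 -0.02 0 255;0 3.5 2.5 -1.25 -0.02 0 255;0 3.5 2.4 -1.25 -0.02 0 255;0 3.6 2.4 -1.25 -0.02 0 255"

```text
time: 46.55
position: [0.5533, 0.1609, 0.2963]
tool_rot: [-0.025, 3.064, -0.679]
ft_force: [0.1, 0.1, -1.8]
grip_width: 0.134
grip_force: 60.0
```

Call:
move_arm:
  increments: "0 0 0 0 0 0 255;0 0 0 0 0 0 255;0 0 0 0 0 0 255;0 0 0 0 0 0 255;0 0 0 0 0 0 255;0 0 0 0 0 0 255;0 0 0 0 0 0 255;0 0 0 0 0 0 255"

```text
time: 47.22
position: [0.5532, 0.16, 0.2959]
tool_rot: [-0.024, 3.065, -0.677]
ft_force: [-0.5, 0.1, -2.7]
grip_width: 0.133
grip_force: 60.0
```

Run:
```python
from h import *
tilt()
a=cam("top"); b=cam("side")
A=cv2.resize(a["frame"][110:300,50:330],None,fx=1.4,fy=1.4*1.05); B=cv2.resize(b["frame"][60:384,50:400],(392,279))
im=np.hstack([A,B[:A.shape[0]] if B.shape[0]>=A.shape[0] else A])
cv2.imwrite("pics/pour7.png",cv2.cvtColor(im,cv2.COLOR_RGB2BGR)); print(im.shape)
```

```text
t 47.22 pos [553.2 160.  295.9] closeyaw 90.92 z [ 0.006 -0.421 -0.907] F [-0.5  0.1 -2.7] T [ 0.72 -0.12  0.03] w 11.6 gf 60.0 q [ 0.02  0.36 -0.76  1.41  0.57  1.75  0.87]
tilt deg 45.0 lip [551.4 266.1 129. ] ux [-0.012  0.707 -0.706]
(279, 784, 3)
```

View pics/pour7.png

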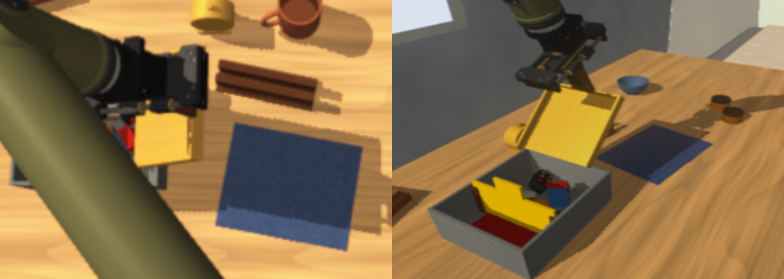

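The right half of the picture shows the tray empty, with the remote (540,182) and trinket (558,195) in the empty half behind the divider. The wrist force has dropped to the tray's own weight. I'll lift, level and carry the tray back.

Call:
move_arm:
  increments: "0 0 15 0 0 0 255;0 0 30 0 0 0 255;0 0 15 0 0 0 255;-5 -16 -6 5.62 0.09 0 255;-5 -16 -6 5.62 0.09 0 255;-5 -16 -6 5.62 0.09 0 255;-5 -16 -6 5.62 0.09 0 255;-5 -16 -6 5.62 0.09 0 255"

```text
time: 47.98
position: [0.528, 0.0798, 0.3266]
tool_rot: [-0.027, 3.138, 0.093]
ft_force: [1.1, -0.1, -2.2]
grip_width: 0.131
grip_force: 60.0
```

Call:
move_arm:
  increments: "-8 -20 -10 5.62 0.09 0 255;-8 -20 -10 5.62 0.09 0 255;-8 -20 -10 5.62 0.09 0 255;-13 -25 -19 0 0 -2 255;-13 -25 -19 0 0 -2 255;-13 -25 -19 0 0 -2 255;-13 -25 -19 0 0 -2 255;-13 -25 -19 0 0 -1.9 255"

```text
time: 48.65
position: [0.438, -0.1062, 0.2]
tool_rot: [0.241, 3.058, 0.538]
ft_force: [0.0, 0.5, -1.6]
grip_width: 0.136
grip_force: 60.0
```

Call:
move_arm:
  increments: "0 0 -20 0 0 0 255;0 0 -25 0 0 0 255;0 0 -25 0 0 0 255;0 0 -20 0 0 0 255;0 0 -10 0 0 0 255;0 0 0 0 0 0 255;0 0 0 0 0 0 255;0 0 0 0 0 0 255"

```text
time: 49.32
position: [0.4402, -0.1051, 0.1021]
tool_rot: [0.238, 3.056, 0.539]
ft_force: [0.3, -0.0, -1.6]
grip_width: 0.135
grip_force: 60.0
```

Run:
```python
from h import *
tilt()
p=cam("top"); save(p,"pics/top8.png",(50,90,420,310),2.1)
C=cloud(p); F=p["frame"].astype(int)
np.savez("top8.npz",c=C,f=p["frame"])
m=(C[...,2]>.012)&(C[...,2]<.1)&(C[...,0]>.455)&(C[...,0]<.645)&(C[...,1]>.24)&(C[...,1]<.378)
n,lab=cv2.connectedComponents(m.astype(np.uint8))
for i in range(1,n):
    if (lab==i).sum()>30: rect(C[lab==i],f"b{i}")
```

```text
t 49.32 pos [ 440.2 -105.1  102.1] closeyaw 81.11 z [ 0.055  0.338 -0.94 ] F [ 0.3 -0.  -1.6] T [-0.64 -0.03 -0.05] w 11.7 gf 60.0 q [ 0.85  0.11 -0.42  2.02 -0.32  1.14  2.  ]
tilt deg 1.4 lip [470.2  85.5  58.8] ux [ 0.155  0.988 -0.001]
b5 1382 c [558.7 304. ] size [139.1 108.7] yaw -71.4 z [30.5 52.5 71.8]
```

View pics/top8.png

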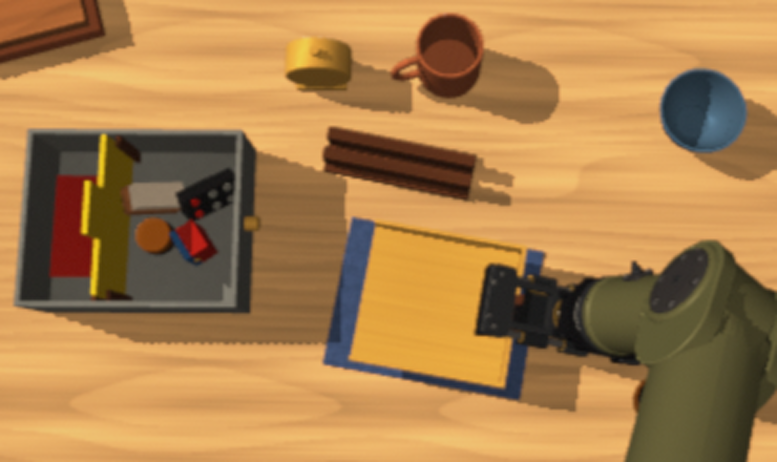

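All four things are in the empty half: brush (152,197), remote (207,193), balm (153,236), trinket (195,240). The divider is standing, and the tray hangs empty above the mat. I'll set it down.

Call:
move_arm:
  increments: "0.6 1 -15 0 0 0 255;0.6 1 -12 0 0 0 255;0 0 -10 0 0 0 255;0 0 -6 0 0 0 255;0 0 -4 0 0 0 255;0 0 -3 0 0 0 255;0 0 -1.5 0 0 0 255;0 0 0 0 0 0 255"

```text
time: 50.03
position: [0.4406, -0.1029, 0.0499]
tool_rot: [0.239, 3.058, 0.541]
ft_force: [-1.6, -0.2, 1.4]
grip_width: 0.136
grip_force: 60.0
```

Call:
move_arm:
  increments: "0 0 -1 0 0 0 255;0 0 0 0 0 0 255;0 0 0 0 0 0 0;0 0 0 0 0 0 0;0 0 0 0 0 0 0;0 0 0 0 0 0 0;0 0 0 0 0 0 0;0 0 0 0 0 0 0"

```text
time: 50.7
position: [0.4404, -0.1026, 0.0482]
tool_rot: [0.239, 3.058, 0.541]
ft_force: [0.1, -0.1, -0.1]
grip_width: 0.502
grip_force: 0.0
```

Call:
move_arm:
  increments: "0 0 0 0 0 0 0;0 0 0 0 0 0 0;0 0 0 0 0 0 0;0 0 0 0 0 0 0;0 0 0 0 0 0 0;0 0 0 0 0 0 0;0 0 0 0 0 0 0;0 0 0 0 0 0 0"

```text
time: 51.37
position: [0.4404, -0.1027, 0.0483]
tool_rot: [0.239, 3.058, 0.541]
ft_force: [0.1, -0.8, -1.1]
grip_width: 0.987
grip_force: 0.0
```

Call:
move_arm:
  increments: "-0.3 -1.7 4.7 0 0 0 0;-0.6 -3.4 9.4 0 0 0 0;-0.8 -5 14 0 0 0 0;-1 -6.8 18.8 0 0 0 0;-1 -6.8 18.8 0 0 0 0;-1 -6.8 18.8 0 0 0 0;0 -15 20 0 0 0 0;0 -25 20 0 0 0 0"

```text
time: 52.03
position: [0.4357, -0.1718, 0.175]
tool_rot: [0.234, 3.058, 0.541]
ft_force: [0.6, -0.2, 0.5]
grip_width: 0.998
grip_force: 0.0
```

Call:
move_arm:
  increments: "0 -30 0 0 0 0 0;0 -30 0 0 0 0 0;0 -20 0 0 0 0 0;0 0 0 0 0 0 0;0 0 0 0 0 0 0;0 0 0 0 0 0 0;0 0 0 0 0 0 0;0 0 0 0 0 0 0"

```text
time: 52.7
position: [0.4359, -0.2519, 0.1731]
tool_rot: [0.236, 3.058, 0.541]
ft_force: [-0.4, 0.2, 0.2]
grip_width: 0.998
grip_force: 0.0
```

Run:
```python
from h import *
st()
for n in("top","side"):
    p=cam(n); C=cloud(p); tray_pose(C,(457,-1,81)); F=p["frame"].astype(int)
    blue=(F[...,2]>1.3*F[...,0])&near(C,(.45,.02),.2,-.01,.01); rect(C[blue],"mat "+n)
    if n=="top":
        m=(C[...,2]>.012)&(C[...,2]<.12)&(C[...,0]>.455)&(C[...,0]<.645)&(C[...,1]>.24)&(C[...,1]<.378); print(C[m][:,2].max())
        save(p,"pics/top9.png",(50,90,420,310),2.1)
    else:
        yel=(F[...,0]>1.8*F[...,2])&(F[...,0]>60)&(F[...,1]>.7*F[...,0])&near(C,(.55,.388),.12,.05,.29)&(abs(C[...,1]-.388)<.03); rect(C[yel],"div"); print(C[yel][:,2].max())
```

```text
t 52.7 pos [ 435.9 -251.9  173.1] closeyaw 81.17 z [ 0.053  0.339 -0.939] F [-0.4  0.2  0.2] T [-0.33 -0.08 -0.02] w 86.8 gf 0.0 q [ 0.97  0.2  -0.31  1.76 -0.25  1.37  2.14]
tray [ 4.594e+02 -3.000e-01  8.110e+01] [(1, array([1.0000e-03, 8.2149e+01]), np.int64(133)), (-1, array([-1.0000e-03, -8.2149e+01]), np.int64(162))] 104 -92.50051692197198
mat top 1306 c [457.9  -2.7] size [245.5 185.1] yaw 81.0 z [-0.4  3.7  7.6]
0.09789607369117781
tray [456.3   2.3  80.9] [(1, array([1.0000e-03, 8.2361e+01]), np.int64(158)), (-1, array([-1.0000e-03, -8.2361e+01]), np.int64(152))] 195 -92.49998028352682
mat side 555 c [456.3   4.6] size [237.8 183.4] yaw 80.8 z [-1.1  0.9  2.7]
div 1767 c [550.4 385.2] size [209.6  42.1] yaw -2.8 z [ 55.1  95.4 146.8]
0.15159561208008832
```

View pics/top9.png

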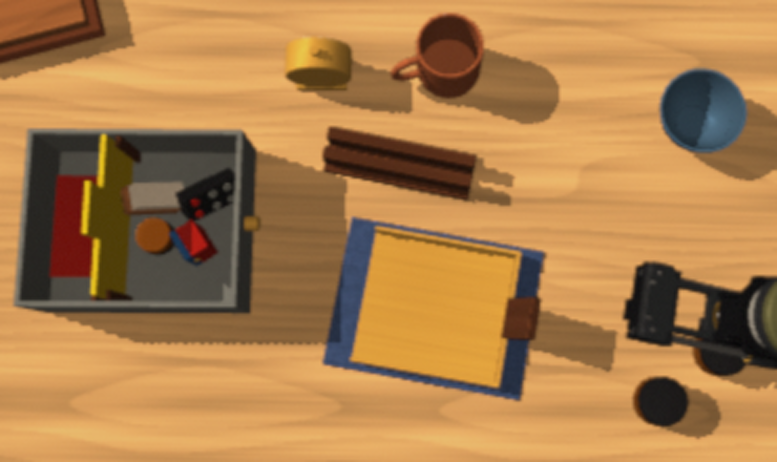

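The tray is flat and square in the middle of the mat (447,308). The four things haven't moved in the box, the divider is home with its top at about 151 mm, and the gripper is clear. I'll hand in the job.

```bash
python3 -c "
from h import *
print(ctrl.close_job())"
```

```text
the job is handed in; nothing more can be done
None
```

The job is handed in, though the hand-in call returned no verdict: the divider is home in its grooves, the trinket box, remote, nail brush and smallest balm jar (there was no soap) are tipped into the empty half, and the empty tray is back flat and square in the middle of its mat.

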